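# Turn the half-baked oatcake over onto the griddle

### The job

Turn the rotary stand until the oatcake with the pale top is at the place nearest you, and leave the stand clicked in there. Then pick up the turner by its handle, lift the pale oatcake off the stand with the blade, and flip it over low above the griddle so that it lies flat inside the rim with its pale side down. Put the turner back flat in the middle of its blue rest; never touch the pale oatcake with the gripper or arm, keep the brown oatcake on its place, and leave the honey jar alone.

Things in the scene. Friction and masses are not known exactly. Their poses are not given: they have to be found in the camera images.
- oatcake_pale_center (a point): Centre of the half-baked oatcake, a rigid square slab 84 x 84 x 12 mm, about 70 g, pale cream on top and dark brown underneath at the start. z points out of the pale face (up at the start). It starts on the left or the right place of the stand, lying on two slats.
- oatcake_brown_center (a point): Centre of the other oatcake, same size, dark brown on both faces, on the opposite place of the stand.
- deck (a joint): Turning angle of the stand's round wooden deck (290 mm across), rad, positive anticlockwise from above, 0 at the start. Sprung detents at -1.571, 0 and +1.571 (the divides lie at +-0.785; about 5 N at a post moves it; pushed fast or let snap, the oatcakes slide); stops at +-1.72. +1.571 brings the left place to the near place, -1.571 the right one.
- stand: Fixed foot of the rotary stand; origin on the turning axis at worktop height, x points from the near place to the far side (also the run of the slats at the near place). Deck top 38 mm up. Three places centred 95 mm from the axis: left (+y), near (-x, empty at first), right (-y), each with two radial slats 84 long, 6 wide, 18 mm high, 32 mm either side of its centre line (58 mm free between them).
- near_place (a point): Fixed point at the near place, middle of the place at the height of the slat tops (56 mm above the worktop, 18 mm above the deck); an oatcake lying there has its centre 6 mm above it. Same axes as the stand. A knob 32 mm across, 26 mm high, stands on the deck's axis, 95 mm farther.
- post_left (a point): Top centre of the upright brass post on the deck between the left and near places: 16 mm thick, 60 mm high above the deck, 125 mm from the axis. It turns with the deck. Push it or hold it to turn the deck.
- post_right (a point): Top centre of the like post between the near and right places.
- turner_grip (a point): Middle of the turner's black handle: a straight eight-sided bar 98 mm long, 24 mm across flats (flats at every 45 degrees, one of them on top), parallel to the blade. x points along the handle to the blade, z up when the turner stands on its blade. The turner weighs 160 g and stands by itself on its blade.
- turner_blade (a point): Centre of the upper face of the turner's flat steel blade: 90 mm long (x), 44 mm wide (y), 3 mm thick. It lies 119 mm ahead of turner_grip and 67 mm below it; a wire neck rises from the blade's rear end, from 43 mm behind this point.
- rest_center (a point): Middle of the top of the blue turner rest, a flat fixed pad 130 x 100 x 6 mm; x points the way the turner lies on it. The blade rests on the pad, the handle stands out towards the robot.
- griddle_center (a point): Middle of the cooking face of the fixed black griddle on the hob; x away from the robot, z up. The flat face inside the rim measures 220 mm (x) by 260 mm (y); the rim stands 12 mm above it.
- honey_jar: Honey jar, 71 mm across, 110 mm high, standing loose on the hob between stand and griddle, origin at the foot; leave it alone.

How it is judged:
By the outcome, as a careful person would: the job done as asked, in the order asked, and still so for the second after the job is handed in, with the robot touching nothing.
It also fails if it takes over 72 s, if anything falls off the work surface, if the arm or the gripper's body presses on something with over 40 N, if the wrist force passes 120 N, or if a joint passes its speed limit or range.

### The arm

A 7-joint arm with a two-finger parallel gripper is mounted at the origin on a cart in front of the work surface, level with it; the furniture and walls round the work are solid. World frame = base frame: x ahead of the robot, y to its left, z up, the work surface at z = 0. Lengths are in m, angles in rad, forces in N, time in s.
With the tool pointing down it reaches from about 0.425 to 0.925 m from the base axis. Payload 6.8 kg.
Tool frame: the origin (TCP) lies at the very end of the fingers, on their centre line; the grasp point (between the pads) lies 19 mm behind it; z points along the fingers, y is the direction in which the jaws open and shut (so a half turn about z gives the same grasp; the last joint's range is limited). The gripper opens to 85 mm and grips with 20 to 120 N. Pads are 22 mm wide; open, the fingers measure 114 mm over their backs; the gripper's body (76 mm by 85 mm) begins 54 mm behind the grasp point. The pads swing forward as they close: fully open they stand 13 mm farther back than shut.
Start: joints at [-1.355, 0.477, 0.022, 1.555, -0.011, 1.109, -0.083], TCP at [0.215, 0.64, 0.199] pointing down, gripper open.
Joint ranges: [-2.96, 2.96], [-0.34, 2.1], [-1.41, 1.46], [0.24, 2.44], [-1.37, 4.51], [0.17, 1.92], [-2.96, 2.96]. Speed limits (rad/s): [2.39, 2.39, 3.14, 3.14, 3.14, 3.14, 3.14].

### API

Orientations are given as a rotation vector (axis times angle).
In Python, from bench import monitor, viewer, job gives the robot as it stands. The module is installed in compiled form; this text tells all that it offers.
- The arm moves only by the tool drive_tool, never from a script. Its argument "commands" is a list of rows, each an object with "linear": the shift along the tool's x, y, z in m, a list of three; "dr": the turn, a rotation vector about the tool's x, y, z in degrees, a list of three; "jaw": the closure, from 0 (fully open) to 1 (shut). A call has 1 to 8 rows; each row shifts and turns the pose as measured when the row begins, along the tool's axes as they then stand; what a row does not reach is not made up. A row lasts 1/8 s, in which the tool goes at most 62.5 mm and 10.7 degrees, less where a joint would pass 70% of its speed; a pose out of reach is approached as far as the arm can. A call is refused whole if a number of a shift passes 0.0625 or a number of a turn 10.7, either way. A call with a gripper value outside its range is refused whole. The fingers move at their own pace and stop on an object; "force" is the grip in N (left out, the last holds). Time passes only in rows, so rows that do not move let the fingers close. It gives the time, the measured TCP pose, the force and the opening at its end, in the units of the state.
- monitor.get_obs(): the state, without advancing time (a new reading comes with each control period).
- viewer.grab_frame(name): name is "scene" or "top"; returns the picture (400x640x3 uint8, red, green, blue); there is no depth.
- viewer.calibration(name): a dict with "K" (3x3 intrinsics, pixels), "R" (3x3) and "t" (3): a world point X has camera coordinates R X + t. Camera axes: x right, y down, z forward; pixel columns grow to the right and rows downward; lengths in m; the calibration is good to about 2 mm. A picture is of the moment at which its call begins. calibration takes no time and is no camera call.
- job.hand_in(): hands the job in, once; it reports no verdict.
The state is a dict: "clock": time; "joints": joint angles; "qvel": joint speeds; "tau": joint torques, N m; "tcp_pos": TCP position; "orientation": TCP orientation; "contact_force": force on the tool from outside, world axes, zero at the start; "moment": the same for the moment, N m; "grip_width": finger opening in m.
Only numpy, scipy, OpenCV 4.12 (cv2) and the standard library are available. Lean on these libraries where they do the work, as an engineer would, in place of code of your own. Each camera call takes 0.05 s, during which the arm holds its last target.

## Working session

There is one attempt and no reset: what is moved stays moved. The work goes in short steps, Python scripts to look and compute and a tool call to move; the robot and the scene stay as the last step left them, time stands still between calls to the robot, and variables do not carry over. Pictures are saved under pics/ and viewed, and the job is handed in when it is done.

Besides the shell and the picture viewer there is one more tool, called by a JSON object that holds its "api" and its "payload". drive_tool: Moves the arm, as the interface text tells. Its arguments: {"type":"object","properties":{"commands":{"type":"array"},"force":{"type":"number"}},"required":["commands"]}

```bash
mkdir -p pics; ls; python3 - <<'E'
from bench import monitor, viewer, job
import cv2,numpy as np
np.set_printoptions(precision=4,suppress=True)
print(monitor.get_obs())
for n in("scene","top"):
    f=viewer.grab_frame(n); cv2.imwrite(f"pics/{n}0.png",f[:,:,::-1]); c=viewer.calibration(n); print(n,c); 
E
```

```text
pics
{'clock': 0.0, 'joints': array([-1.3551,  0.4778,  0.0223,  1.5565, -0.0115,  1.1093, -0.0831]), 'qvel': array([ 0.0018,  0.0012,  0.0001,  0.0005, -0.0002, -0.0005,  0.0026]), 'tau': array([  0.0002, -59.6447,   1.6079, -28.1201,   0.0124,   0.0094,
        -0.    ]), 'tcp_pos': array([0.2146, 0.6393, 0.1976]), 'orientation': array([-0.5063, -3.1004,  0.003 ]), 'contact_force': array([-0.4285,  0.0983,  1.135 ]), 'moment': array([-0.0141, -0.0151, -0.0033]), 'grip_width': 0.08529048779438879}
scene {'K': array([[378.0645,   0.    , 315.0158],
       [  0.    , 378.0645, 198.9657],
       [  0.    ,   0.    ,   1.    ]]), 'R': array([[-0.9048, -0.4259, -0.0078],
       [-0.3182,  0.6881, -0.6522],
       [ 0.2831, -0.5876, -0.758 ]]), 't': array([0.525 , 0.2972, 0.9287])}
top {'K': array([[462.1147,   0.    , 311.1991],
       [  0.    , 462.1147, 199.307 ],
       [  0.    ,   0.    ,   1.    ]]), 'R': array([[-0.004 , -1.    ,  0.0031],
       [-0.9875,  0.0035, -0.1577],
       [ 0.1577, -0.0037, -0.9875]]), 't': array([-0.0708,  0.6137,  1.3411])}
```

```bash
cat > h.py <<'E'
from bench import monitor, viewer, job
import cv2,numpy as np
from scipy.spatial.transform import Rotation as Ro
np.set_printoptions(precision=4,suppress=True)
C={n:viewer.calibration(n) for n in("scene","top")}
def ray(n,u,v,z):
    c=C[n];R,t,K=c["R"],c["t"],c["K"]
    o=-R.T@t; d=R.T@np.linalg.solve(K,[u,v,1.]); return o+d*(z-o[2])/d[2]
def proj(n,X):
    c=C[n];p=c["K"]@(c["R"]@np.array(X,float)+c["t"]); return p[:2]/p[2]
def tri(a,b):
    A=[];B=[]
    P=[]
    M=np.zeros((3,3));w=np.zeros(3)
    for n,(u,v) in(("scene",a),("top",b)):
        c=C[n];R,t,K=c["R"],c["t"],c["K"];o=-R.T@t;d=R.T@np.linalg.solve(K,[u,v,1.]);d/=np.linalg.norm(d)
        Q=np.eye(3)-np.outer(d,d);M+=Q;w+=Q@o
    return np.linalg.solve(M,w)
def crop(n,f,x0,y0,x1,y1,s,name,pts=[]):
    im=cv2.resize(f[y0:y1,x0:x1,::-1],None,fx=s,fy=s,interpolation=cv2.INTER_CUBIC)
    for X in pts:
        p=proj(n,X); q=(int((p[0]-x0+.5)*s),int((p[1]-y0+.5)*s)); cv2.drawMarker(im,q,(255,0,255),0,9,1)
    st=10
    for x in range(x0-x0%st+st,x1,st):
        cv2.line(im,((x-x0)*s,0),((x-x0)*s,6 if x%50 else 14),(0,0,255),1)
        if x%20==0: cv2.putText(im,str(x),((x-x0)*s-10,22),0,.35,(0,0,255),1)
    for y in range(y0-y0%st+st,y1,st):
        cv2.line(im,(0,(y-y0)*s),(6,(y-y0)*s),(0,0,255),1)
        if y%20==0: cv2.putText(im,str(y),(8,(y-y0)*s+4),0,.35,(0,0,255),1)
    cv2.imwrite("pics/"+name,im)
E
python3 - <<'E'
from h import *
f=cv2.imread("pics/top0.png")[:,:,::-1]; crop("top",f,270,110,470,260,4,"c1.png")
f=cv2.imread("pics/scene0.png")[:,:,::-1]; crop("scene",f,240,120,410,230,4,"c2.png")
E
python3 - <<'E'
from h import *
t=lambda u,v,z:ray("top",u,v,z)
knob=t(351,173,.064); print("knob",knob)
kn=tri((308,171),(351,173)); print(kn)
for p,s in (((342.5,128.5),(318,135)),((392.5,161),None),((311,178),(298,190)),((362,210),(347,167))): 
    a=t(*p,.098); print("post",a,a-knob,np.hypot(*(a-knob)[:2]),np.degrees(np.arctan2(*(a-knob)[1::-1])))
# slats tops
A=[t(*p,.056) for p in((333,183),(319,205.5),(350.5,194),(336,217))]
m=sum(A)/4; print("near",m,m-knob,np.hypot(*(m-knob)[:2]))
d=(A[0]-A[1]+A[2]-A[3]);print("slat yaw",np.degrees(np.arctan2(d[1],d[0])),[np.linalg.norm(A[0]-A[1]),np.linalg.norm(A[2]-A[3])])
P=[t(*p,.068) for p in((307,153),(328,138),(344,156.5),(324,174))];p=sum(P)/4;print("pale",p,p-knob,[np.linalg.norm(P[i]-P[i-1]) for i in range(4)])
P=[t(*p,.068) for p in((361,187),(381,170),(399,190),(379,207))];p=sum(P)/4;print("brown",p,p-knob,np.hypot(*(p-knob)[:2]))
R=[t(*p,.006) for p in((402,226),(437.5,206.5),(454,234),(418.5,254.5))];r=sum(R)/4;e=R[1]-R[0]+R[2]-R[3];print("rest",r,np.degrees(np.arctan2(e[1],e[0])),np.linalg.norm(e)/2,np.linalg.norm(R[2]-R[1]))
B=[t(*p,.009) for p in((414,225.5),(443.5,224.5),(444,239),(415,240))];b=sum(B)/4;e=B[1]-B[0]+B[2]-B[3];print("blade",b,np.degrees(np.arctan2(e[1],e[0])),np.linalg.norm(e)/2)
h=[t(*p,.076) for p in((376.5,231.8),(411,230.5))];print("handle ends",h,(h[0]+h[1])/2, np.linalg.norm(h[1]-h[0]))
print(tri((370,168),(376.5,231.8)))
for p in((172,185),(264,156),(278,229),(185,249)):print("grid",t(*p,.02))
print("jar",t(289,157,.11))
E
```

```text
knob [ 0.6906 -0.1929  0.064 ]
[ 0.695  -0.1941  0.0479]
post [ 0.8185 -0.1669  0.098 ] [0.1279 0.026  0.034 ] 0.13049636156346878 11.503245475650733
post [ 0.7188 -0.3125  0.098 ] [ 0.0282 -0.1196  0.034 ] 0.1228568792705809 -76.71881461235871
post [ 0.6686 -0.0726  0.098 ] [-0.022   0.1203  0.034 ] 0.12226933804068724 100.34522351457562
post [ 0.5738 -0.2196  0.098 ] [-0.1168 -0.0267  0.034 ] 0.11983653717143729 -167.10405080681232
near [ 0.6105 -0.1432  0.056 ] [-0.0801  0.0497 -0.008 ] 0.09424486167947481
slat yaw -32.30244141116028 [np.float64(0.08046729071979046), np.float64(0.08223274994057113)]
pale [ 0.7444 -0.1174  0.068 ] [0.0538 0.0755 0.004 ] [np.float64(0.0822981928571401), np.float64(0.07895443525969349), np.float64(0.07487075355090295), np.float64(0.0809769028146757)]
brown [ 0.6424 -0.2781  0.068 ] [-0.0482 -0.0852  0.004 ] 0.09786333166481347
rest [ 0.5231 -0.4317  0.006 ] -61.34226792444003 0.12743111644281208 0.09729531407229312
blade [ 0.5164 -0.434   0.009 ] -88.26010137597434 0.08982978360804181
handle ends [array([ 0.5125, -0.2631,  0.076 ]), array([ 0.5159, -0.3639,  0.076 ])] [ 0.5142 -0.3135  0.076 ] 0.10089532655948524
[ 0.5138 -0.2631  0.0743]
grid [0.6643 0.3558 0.02  ]
grid [0.7553 0.0733 0.02  ]
grid [0.527 0.028 0.02 ]
grid [0.4676 0.3081 0.02  ]
jar [ 0.7288 -0.0087  0.11  ]
```

```bash
cat > arm.py <<'E'
import numpy as np
from scipy.spatial.transform import Rotation as Ro
def dh(a,d,al,th):
    c,s,ca,sa=np.cos(th),np.sin(th),np.cos(al),np.sin(al)
    return np.array([[c,-s,0,a],[s*ca,c*ca,-sa,-d*sa],[s*sa,c*sa,ca,d*ca],[0,0,0,1]])
h=np.pi/2
DH=[(0,.267,0),(0,0,-h),(0,.293,h),(.0525,0,h),(.0775,.3425,h),(0,0,h),(.076,.097,-h)]
def fk(q,allT=False):
    T=np.eye(4);L=[]
    for (a,d,al),t in zip(DH,q): T=T@dh(a,d,al,t);L.append(T)
    return L if allT else T
E
python3 - <<'E'
from arm import *
from bench import monitor
o=monitor.get_obs();T=fk(o["joints"]);print(T)
R=Ro.from_rotvec(o["orientation"]).as_matrix();print(R,o["tcp_pos"])
E
```

```text
[[ 0.31832662 -0.94795413 -0.00714996  0.13730863]
 [-0.94748976 -0.31839539  0.02979157 -0.57665667]
 [-0.03051755 -0.00270894 -0.99953056  0.31025296]
 [ 0.          0.          0.          1.        ]]
[[-9.48039307e-01  3.18152991e-01 -3.83881642e-04]
 [ 3.18153186e-01  9.48037936e-01 -1.61903306e-03]
 [-1.51165850e-04 -1.65704015e-03 -9.99998616e-01]] [0.21459898 0.63937083 0.19772441]
```

```bash
cat >> h.py <<'E'
import json,os
def log():
    o=monitor.get_obs(); 
    with open("log.jsonl","a") as f: f.write(json.dumps(dict(q=list(o["joints"]),p=list(o["tcp_pos"]),r=list(o["orientation"]),t=float(o["clock"])))+"\n")
    return o
def st():
    o=log(); R=Ro.from_rotvec(o["orientation"]).as_matrix()
    print("t%.2f"%o["clock"],"p",o["tcp_pos"],"F",o["contact_force"],"w%.4f"%o["grip_width"],"q",o["joints"]); print(R.round(3).tolist()); return o,R
def plan(pt,Rt,N,jaw,gain=1.0,start=None):
    o,R=st() if start is None else (None,None)
    p=o["tcp_pos"] if o else np.array(start[0]); R=R if o else start[1]
    pt=np.array(pt); dv=Ro.from_matrix(R.T@Rt).as_rotvec()
    rows=[]
    for i in range(N):
        Ri=R@Ro.from_rotvec(dv*i/N).as_matrix()
        l=Ri.T@(pt-p)/N*gain; rows.append(dict(linear=[round(float(x),4) for x in l],dr=[round(float(x),2) for x in np.degrees(dv)/N*gain],jaw=jaw))
    print(json.dumps(rows)); return rows
def frame(y,z):
    z=np.array(z,float);z/=np.linalg.norm(z);y=np.array(y,float);y-=z*(y@z);y/=np.linalg.norm(y);return np.c_[np.cross(y,z),y,z]
def cs(a): a=np.radians(a); return np.array([np.cos(a),np.sin(a),0])
AX=np.array([.694,-.193,0]); YAW=-32.4
E
python3 - <<'E'
from h import *
plan([.667,-.071,.19],frame(cs(12.6),[0,0,-1]),16,0.45)
E
```

```text
t0.10 p [0.2146 0.6394 0.1977] F [-0.1427  0.4837 -0.2853] w0.0852 q [-1.3551  0.4777  0.0224  1.5563 -0.0115  1.1093 -0.0831]
[[-0.948, 0.318, -0.0], [0.318, 0.948, -0.002], [-0.0, -0.002, -1.0]]
[{"linear": [-0.0409, -0.0331, 0.0005], "dr": [-0.01, 0.0, 3.68], "jaw": 0.45}, {"linear": [-0.043, -0.0304, 0.0005], "dr": [-0.01, 0.0, 3.68], "jaw": 0.45}, {"linear": [-0.0448, -0.0276, 0.0005], "dr": [-0.01, 0.0, 3.68], "jaw": 0.45}, {"linear": [-0.0465, -0.0246, 0.0005], "dr": [-0.01, 0.0, 3.68], "jaw": 0.45}, {"linear": [-0.048, -0.0216, 0.0005], "dr": [-0.01, 0.0, 3.68], "jaw": 0.45}, {"linear": [-0.0493, -0.0185, 0.0005], "dr": [-0.01, 0.0, 3.68], "jaw": 0.45}, {"linear": [-0.0504, -0.0153, 0.0005], "dr": [-0.01, 0.0, 3.68], "jaw": 0.45}, {"linear": [-0.0512, -0.012, 0.0005], "dr": [-0.01, 0.0, 3.68], "jaw": 0.45}, {"linear": [-0.0519, -0.0087, 0.0005], "dr": [-0.01, 0.0, 3.68], "jaw": 0.45}, {"linear": [-0.0524, -0.0054, 0.0005], "dr": [-0.01, 0.0, 3.68], "jaw": 0.45}, {"linear": [-0.0526, -0.002, 0.0005], "dr": [-0.01, 0.0, 3.68], "jaw": 0.45}, {"linear": [-0.0526, 0.0014, 0.0005], "dr": [-0.01, 0.0, 3.68], "jaw": 0.45}, {"linear": [-0.0524, 0.0048, 0.0005], "dr": [-0.01, 0.0, 3.68], "jaw": 0.45}, {"linear": [-0.052, 0.0081, 0.0005], "dr": [-0.01, 0.0, 3.68], "jaw": 0.45}, {"linear": [-0.0514, 0.0114, 0.0005], "dr": [-0.01, 0.0, 3.68], "jaw": 0.45}, {"linear": [-0.0505, 0.0147, 0.0005], "dr": [-0.01, 0.0, 3.68], "jaw": 0.45}]
```

{"api": "drive_tool", "payload": {"commands": [{"linear": [-0.041, -0.033, 0], "dr": [0, 0, 3.7], "jaw": 0.45}, {"linear": [-0.043, -0.03, 0], "dr": [0, 0, 3.7], "jaw": 0.45}, {"linear": [-0.045, -0.028, 0], "dr": [0, 0, 3.7], "jaw": 0.45}, {"linear": [-0.0465, -0.0245, 0], "dr": [0, 0, 3.7], "jaw": 0.45}, {"linear": [-0.048, -0.0215, 0], "dr": [0, 0, 3.7], "jaw": 0.45}, {"linear": [-0.049, -0.0185, 0], "dr": [0, 0, 3.7], "jaw": 0.45}, {"linear": [-0.05, -0.0155, 0], "dr": [0, 0, 3.7], "jaw": 0.45}, {"linear": [-0.051, -0.012, 0], "dr": [0, 0, 3.7], "jaw": 0.45}], "force": 60}}

```text
clock: 1.1
tcp_pos: [0.44, 0.2752, 0.1946]
orientation: [-1.292, -2.861, 0.008]
contact_force: [1.2, 0.7, 0.2]
grip_width: 0.0471
```

```bash
python3 - <<'E'
from h import *
plan([.667,-.071,.19],frame(cs(12.6),[0,0,-1]),8,0.45)
f=viewer.grab_frame("scene"); crop("scene",f,140,100,440,350,2,"s1.png",[[.695,-.193,.064]])
E
```

```text
t1.10 p [0.44   0.2752 0.1946] F [1.1948 0.7401 0.2317] w0.0471 q [-0.9081  0.2284  0.2683  1.9402 -0.0713  0.9879  0.116 ]
[[-0.661, 0.75, -0.004], [0.75, 0.661, -0.004], [-0.0, -0.006, -1.0]]
[{"linear": [-0.0512, -0.0073, 0.0006], "dr": [-0.04, 0.01, 3.6], "jaw": 0.45}, {"linear": [-0.0516, -0.0041, 0.0006], "dr": [-0.04, 0.01, 3.6], "jaw": 0.45}, {"linear": [-0.0517, -0.0009, 0.0006], "dr": [-0.04, 0.01, 3.6], "jaw": 0.45}, {"linear": [-0.0517, 0.0024, 0.0006], "dr": [-0.04, 0.01, 3.6], "jaw": 0.45}, {"linear": [-0.0514, 0.0056, 0.0006], "dr": [-0.04, 0.01, 3.6], "jaw": 0.45}, {"linear": [-0.051, 0.0089, 0.0006], "dr": [-0.04, 0.01, 3.6], "jaw": 0.45}, {"linear": [-0.0503, 0.012, 0.0006], "dr": [-0.04, 0.01, 3.6], "jaw": 0.45}, {"linear": [-0.0495, 0.0152, 0.0006], "dr": [-0.04, 0.01, 3.6], "jaw": 0.45}]
```

{"api": "drive_tool", "payload": {"commands": [{"linear": [-0.051, -0.0075, 0], "dr": [0, 0, 3.6], "jaw": 0.45}, {"linear": [-0.0515, -0.004, 0], "dr": [0, 0, 3.6], "jaw": 0.45}, {"linear": [-0.0515, -0.001, 0], "dr": [0, 0, 3.6], "jaw": 0.45}, {"linear": [-0.0515, 0.0025, 0], "dr": [0, 0, 3.6], "jaw": 0.45}, {"linear": [-0.0515, 0.0055, 0], "dr": [0, 0, 3.6], "jaw": 0.45}, {"linear": [-0.051, 0.009, 0], "dr": [0, 0, 3.6], "jaw": 0.45}, {"linear": [-0.05, 0.012, 0], "dr": [0, 0, 3.6], "jaw": 0.45}, {"linear": [-0.0495, 0.015, 0], "dr": [0, 0, 3.6], "jaw": 0.45}]}}

```text
clock: 2.15
tcp_pos: [0.6685, -0.0878, 0.1941]
orientation: [-1.987, -2.431, 0.013]
contact_force: [-1.1, 0.4, 0.3]
grip_width: 0.0467
```

```bash
python3 - <<'E'
from h import *
plan([.667,-.071,.058],frame(cs(12.6),[0,0,-1]),4,0.45)
f=viewer.grab_frame("scene"); crop("scene",f,180,50,480,350,2,"s2.png",[[.667,-.071,.098],[.694,-.193,.064]])
f=viewer.grab_frame("top"); crop("top",f,240,80,480,280,3,"s2t.png",[[.667,-.071,.098],[.694,-.193,.064]])
E
```

```text
t2.15 p [ 0.6685 -0.0878  0.1941] F [-1.0853  0.4274  0.2784] w0.0467 q [-0.3157  0.5227  0.5126  1.5826 -0.2694  1.1139  0.461 ]
[[-0.199, 0.98, -0.006], [0.98, 0.199, -0.005], [-0.004, -0.007, -1.0]]
[{"linear": [0.0043, 0.0007, 0.034], "dr": [-0.1, 0.06, -0.28], "jaw": 0.45}, {"linear": [0.0043, 0.0007, 0.034], "dr": [-0.1, 0.06, -0.28], "jaw": 0.45}, {"linear": [0.0043, 0.0006, 0.034], "dr": [-0.1, 0.06, -0.28], "jaw": 0.45}, {"linear": [0.0042, 0.0006, 0.034], "dr": [-0.1, 0.06, -0.28], "jaw": 0.45}]
```

{"api": "drive_tool", "payload": {"commands": [{"linear": [0.017, 0.003, 0.02], "dr": [-0.4, 0.2, -1], "jaw": 0.45}, {"linear": [0, 0, 0.04], "dr": [0, 0, 0], "jaw": 0.45}, {"linear": [0, 0, 0.04], "dr": [0, 0, 0], "jaw": 0.45}, {"linear": [0, 0, 0.038], "dr": [0, 0, 0], "jaw": 0.45}, {"linear": [0, 0, 0], "dr": [0, 0, 0], "jaw": 0.6}]}}

```text
clock: 2.88
tcp_pos: [0.6679, -0.0747, 0.0508]
orientation: [1.972, 2.444, -0.006]
contact_force: [-0.4, 0.4, 0.1]
grip_width: 0.0341
```

```bash
python3 - <<'E'
from h import *
st()
f=viewer.grab_frame("scene"); crop("scene",f,230,80,380,230,4,"s3.png",[[.667,-.071,.098],[.694,-.193,.064]])
E
```

```text
t2.88 p [ 0.6679 -0.0747  0.0508] F [-0.3554  0.4201  0.074 ] w0.0341 q [-0.284   0.6679  0.4371  1.6984 -0.3497  0.8547  0.5158]
[[-0.211, 0.977, -0.001], [0.977, 0.211, -0.004], [-0.003, -0.002, -1.0]]
```

```bash
python3 - <<'E'
from h import *
for z in(.0508,.057,.063):print(proj("scene",[.668,-.0747,z]),proj("scene",[.667,-.071,z]))
print(proj("scene",[.667,-.071,.038]),proj("scene",[.667,-.071,.098]))
# two-view of post: scene top centre (297.8,189)?
print(tri((298,189.5),(311,178)))
for d in(-.0245,.0245): print(proj("scene",np.array([.668,-.0747,.06])+d*np.array([.977,.211,0])))
E
```

```text
[298.8749 198.9895] [298.6132 199.9556]
[298.7906 197.6229] [298.5277 198.5901]
[298.7084 196.2894] [298.4442 197.2576]
[298.7875 202.7388] [297.9434 189.2624]
[ 0.6687 -0.0728  0.0946]
[306.8025 198.3304]
[290.7505 195.5938]
```

{"api": "drive_tool", "payload": {"commands": [{"linear": [0, 0, 0], "dr": [0, 0, 0], "jaw": 1}, {"linear": [0, 0, 0], "dr": [0, 0, 0], "jaw": 1}, {"linear": [0, 0, 0], "dr": [0, 0, 0], "jaw": 1}], "force": 30}}

```text
clock: 3.3
tcp_pos: [0.67, -0.0753, 0.0551]
orientation: [1.969, 2.44, -0.002]
contact_force: [0.3, -0.7, -9.5]
grip_width: 0.0131
```

```bash
python3 - <<'E'
from h import *
st()
f=viewer.grab_frame("scene"); crop("scene",f,230,80,380,230,4,"s4.png",[])
E
```

```text
t3.30 p [ 0.67   -0.0753  0.0551] F [ 0.2527 -0.71   -9.529 ] w0.0131 q [-0.2853  0.663   0.4399  1.6958 -0.3482  0.857   0.5152]
[[-0.212, 0.977, 0.004], [0.977, 0.212, -0.005], [-0.005, 0.003, -1.0]]
```

{"api": "drive_tool", "payload": {"commands": [{"linear": [0, -0.003, 0], "dr": [0, 0, -1.4], "jaw": 1}, {"linear": [0, -0.0045, 0], "dr": [0, 0, -2], "jaw": 1}, {"linear": [0, -0.0055, 0], "dr": [0, 0, -2.5], "jaw": 1}, {"linear": [0, -0.0055, 0], "dr": [0, 0, -2.5], "jaw": 1}, {"linear": [0, -0.0055, 0], "dr": [0, 0, -2.5], "jaw": 1}, {"linear": [0, -0.0055, 0], "dr": [0, 0, -2.5], "jaw": 1}]}}

```text
clock: 4.1
tcp_pos: [0.6424, -0.0849, 0.0551]
orientation: [1.648, 2.663, -0.0]
contact_force: [2.9, -0.9, -11.7]
grip_width: 0.0134
```

```bash
cat >> h.py <<'E'
def pol():
    o,R=st(); d=o["tcp_pos"]-AX; print("r %.4f ang %.1f toolx %.1f"%(np.hypot(d[0],d[1]),np.degrees(np.arctan2(d[1],d[0])),np.degrees(np.arctan2(R[1,0],R[0,0]))))
E
python3 - <<'E'
from h import *
pol()
f=viewer.grab_frame("scene"); crop("scene",f,230,80,380,230,4,"s5.png",[])
E
```

```text
t4.10 p [ 0.6424 -0.0849  0.0551] F [  2.8678  -0.8873 -11.6659] w0.0134 q [-0.237   0.612   0.3772  1.7652 -0.2898  0.8104  0.7397]
[[-0.446, 0.895, 0.009], [0.895, 0.446, -0.005], [-0.009, 0.005, -1.0]]
r 0.1198 ang 115.5 toolx 116.5
```

{"api": "drive_tool", "payload": {"commands": [{"linear": [0, -0.0062, 0], "dr": [0, 0, -2.9], "jaw": 1}, {"linear": [0, -0.0062, 0], "dr": [0, 0, -2.9], "jaw": 1}, {"linear": [0, -0.0062, 0], "dr": [0, 0, -2.9], "jaw": 1}, {"linear": [0, -0.0062, 0], "dr": [0, 0, -2.9], "jaw": 1}, {"linear": [0, -0.0062, 0], "dr": [0, 0, -2.9], "jaw": 1}, {"linear": [0, -0.0062, 0], "dr": [0, 0, -2.9], "jaw": 1}, {"linear": [0, -0.0062, 0], "dr": [0, 0, -2.9], "jaw": 1}, {"linear": [0, -0.0062, 0], "dr": [0, 0, -2.9], "jaw": 1}]}}

```text
clock: 5.15
tcp_pos: [0.6051, -0.1133, 0.0551]
orientation: [1.051, 2.943, 0.004]
contact_force: [2.5, 0.1, -10.6]
grip_width: 0.0133
```

```bash
python3 - <<'E'
from h import *
pol()
f=viewer.grab_frame("scene"); crop("scene",f,230,80,380,230,4,"s6.png",[])
E
```

```text
t5.15 p [ 0.6051 -0.1133  0.0551] F [  2.538    0.1137 -10.5959] w0.0133 q [-0.1164  0.5486  0.2668  1.8479 -0.2002  0.754   1.1417]
[[-0.773, 0.634, 0.017], [0.634, 0.774, -0.003], [-0.015, 0.008, -1.0]]
r 0.1194 ang 138.1 toolx 140.7
```

{"api": "drive_tool", "payload": {"commands": [{"linear": [0, -0.0064, 0], "dr": [0, 0, -2.8], "jaw": 1}, {"linear": [0, -0.0064, 0], "dr": [0, 0, -2.8], "jaw": 1}, {"linear": [0, -0.0064, 0], "dr": [0, 0, -2.8], "jaw": 1}, {"linear": [0, -0.0064, 0], "dr": [0, 0, -2.8], "jaw": 1}, {"linear": [0, -0.0064, 0], "dr": [0, 0, -2.8], "jaw": 1}, {"linear": [0, -0.0064, 0], "dr": [0, 0, -2.8], "jaw": 1}, {"linear": [0, -0.0064, 0], "dr": [0, 0, -2.8], "jaw": 1}, {"linear": [0, -0.0064, 0], "dr": [0, 0, -2.8], "jaw": 1}]}}

```text
clock: 6.2
tcp_pos: [0.579, -0.1603, 0.0551]
orientation: [0.448, 3.092, -0.003]
contact_force: [1.9, -2.2, -11.3]
grip_width: 0.0133
```

```bash
python3 - <<'E'
from h import *
pol()
E
```

```text
t6.20 p [ 0.579  -0.1603  0.0551] F [  1.875   -2.1683 -11.306 ] w0.0133 q [ 0.0391  0.5197  0.166   1.8796 -0.1209  0.734   1.5551]
[[-0.959, 0.284, 0.017], [0.284, 0.959, -0.005], [-0.018, 0.001, -1.0]]
r 0.1195 ang 164.1 toolx 163.5
```

{"api": "drive_tool", "payload": {"commands": [{"linear": [0, -0.006, 0], "dr": [0, 0, -2.8], "jaw": 1}, {"linear": [0, -0.006, 0], "dr": [0, 0, -2.8], "jaw": 1}, {"linear": [0, -0.006, 0], "dr": [0, 0, -2.8], "jaw": 1}, {"linear": [0, -0.006, 0], "dr": [0, 0, -2.8], "jaw": 1}, {"linear": [0, -0.006, 0], "dr": [0, 0, -2.8], "jaw": 1}, {"linear": [0, -0.006, 0], "dr": [0, 0, -2.8], "jaw": 1}, {"linear": [0, -0.006, 0], "dr": [0, 0, -2.8], "jaw": 1}, {"linear": [0, -0.006, 0], "dr": [0, 0, -2.8], "jaw": 1}]}}

```text
clock: 7.2
tcp_pos: [0.5753, -0.2101, 0.0551]
orientation: [-0.174, 3.116, -0.012]
contact_force: [2.9, 0.1, -10.1]
grip_width: 0.0132
```

```bash
python3 - <<'E'
from h import *
pol()
f=viewer.grab_frame("scene"); crop("scene",f,230,80,380,230,4,"s7.png",[])
E
```

```text
t7.20 p [ 0.5753 -0.2101  0.0551] F [  2.8997   0.0694 -10.1449] w0.0132 q [ 0.1975  0.5293  0.0665  1.8493 -0.0483  0.7423  1.9724]
[[-0.994, -0.111, 0.021], [-0.112, 0.994, -0.006], [-0.02, -0.009, -1.0]]
r 0.1200 ang -171.8 toolx -173.6
```

{"api": "drive_tool", "payload": {"commands": [{"linear": [0, -0.004, 0], "dr": [0, 0, -1.7], "jaw": 1}, {"linear": [0, -0.003, 0], "dr": [0, 0, -1.5], "jaw": 1}, {"linear": [0, 0, 0], "dr": [0, 0, 0], "jaw": 1}]}}

```text
clock: 7.62
tcp_pos: [0.5765, -0.2175, 0.0552]
orientation: [-0.266, 3.109, -0.013]
contact_force: [2.0, 0.1, -9.6]
grip_width: 0.0131
```

```bash
python3 - <<'E'
from h import *
pol()
E
```

```text
t7.62 p [ 0.5765 -0.2175  0.0552] F [ 1.9775  0.1223 -9.5947] w0.0131 q [ 0.2205  0.5338  0.0515  1.8396 -0.0378  0.7466  2.0338]
[[-0.985, -0.17, 0.022], [-0.17, 0.985, -0.006], [-0.02, -0.01, -1.0]]
r 0.1200 ang -168.2 toolx -170.2
```

{"api": "drive_tool", "payload": {"commands": [{"linear": [0, 0, 0], "dr": [0, 0, 0], "jaw": 0.5}, {"linear": [0, 0, 0], "dr": [0, 0, 0], "jaw": 0.4}, {"linear": [0, 0, -0.03], "dr": [0, 0, 0], "jaw": 0.4}, {"linear": [0, 0, -0.06], "dr": [0, 0, 0], "jaw": 0.3}, {"linear": [0, 0, -0.04], "dr": [0, 0, 0], "jaw": 0.3}]}}

```text
clock: 8.25
tcp_pos: [0.5732, -0.2181, 0.19]
orientation: [-0.262, 3.11, -0.015]
contact_force: [0.2, 0.6, 0.2]
grip_width: 0.0597
```

```bash
python3 - <<'E'
from h import *
st()
f=viewer.grab_frame("scene"); crop("scene",f,230,100,380,230,4,"s8.png",[])
E
cat log.jsonl | wc -l
```

```text
t8.25 p [ 0.5732 -0.2181  0.19  ] F [0.1633 0.6162 0.2251] w0.0597 q [ 0.2068  0.3703  0.0696  1.7424 -0.0274  1.0075  2.0246]
[[-0.986, -0.167, 0.021], [-0.167, 0.986, -0.008], [-0.019, -0.011, -1.0]]
11
```

```bash
cat > arm.py <<'E'
import numpy as np,json,os
from scipy.spatial.transform import Rotation as Ro
from scipy.optimize import least_squares
AXS=[-1,1,-1,1,-1,1,-1] # z,y,z,y,z,y,z
# params: base xyz yaw, per-joint offset(7), L2(x,z) to j3.. 
def fkp(P,q):
    pb=np.array(P[0:3]);off=P[3:10];xs=P[10:13];Ls=P[13:16];ty=P[16]; bt=P[17:19]
    s=P[19:22]
    R=Ro.from_rotvec([bt[0],bt[1],0]).as_matrix();p=np.array(pb,float)
    ax=[]
    for i in range(7):
        e=np.array([0,0,-1.]) if i%2==0 else np.array([0,1.,0])
        ax.append((p.copy(),R@e))
        R=R@Ro.from_rotvec(e*(q[i]+off[i])).as_matrix()
        if i==2: p=p+R@[xs[0],s[0],Ls[0]]
        if i==3: p=p+R@[xs[1],s[1],0]
        if i==4: p=p+R@[0,s[2],Ls[1]]
        if i==5: p=p+R@[xs[2],0,0]
        if i==6: p=p+R@[0,0,Ls[2]]
    R=R@Ro.from_rotvec([0,0,ty]).as_matrix()
    return p,R,ax
def load(): return [json.loads(l) for l in open("log.jsonl")]
P0=np.array([0,0,.35]+[.1]+[0]*6+[0,0,0]+[.4,.4,.25]+[0]+[0,0]+[0,0,0],float)
W=np.array([.02,.02,.3]+[1]+[.05]*6+[.1]*3+[.3]*3+[5]+[.02]*2+[.05]*3)
def res(P,D,ref):
    r=[]
    for d in D:
        p,R,_=fkp(P,d["q"]); r+=list((p-d["p"])/.001)
        r+=list(Ro.from_matrix(R.T@Ro.from_rotvec(d["r"]).as_matrix()).as_rotvec()/.003)
    return np.array(r+list((P-ref)/W))
def fit():
    D=load();best=None
    for ty in np.arange(-3,3.2,1):
        P=P0.copy();P[16]=ty
        s=least_squares(res,P,args=(D,P0),max_nfev=300)
        if best is None or s.cost<best.cost:best=s
    return best,D
E
time python3 - <<'E'
from arm import *
np.set_printoptions(precision=4,suppress=True)
b,D=fit();print(b.cost);print(b.x)
for d in D:
    p,R,_=fkp(b.x,d["q"]);print((p-d["p"])*1e3,np.degrees(Ro.from_matrix(R.T@Ro.from_rotvec(d["r"]).as_matrix()).magnitude()))
np.save("P.npy",b.x)
E
```

```text
13.538472469496533
[ 0.0025 -0.0066 -0.1645  0.0273  0.0037 -0.0022 -0.0025  0.0001 -0.0019
 -0.0002 -0.0003 -0.0068 -0.0062  0.5446  0.4673 -0.0819  1.5456  0.0003
  0.0005 -0.0191 -0.0191 -0.0029]
[ 0.6298  0.0127 -0.3317] 0.09228414342500373
[-0.8804  0.4164  0.643 ] 0.022230238971988586
[0.0914 0.0385 0.4846] 0.04275892164422818
[ 1.5812 -0.8668  0.2468] 0.028155763511269114
[-0.8706 -0.4817  0.2937] 0.03381578301227762
[-1.4431  0.3442  0.2373] 0.029578391786096378
[-2.1481  0.0074  0.023 ] 0.01805698010101725
[ 0.5342  0.3121 -0.2251] 0.006296707051813516
[ 1.5139 -0.2354 -0.5573] 0.022332018742584694
[ 1.6577 -0.5951 -0.617 ] 0.02581963809000251
[-0.6723  1.0643 -0.1917] 0.006315545989038078
real	0m3.215s
user	0m3.595s
sys	0m0.080s
```

{"api": "drive_tool", "payload": {"commands": [{"linear": [0.02, 0, -0.01], "dr": [0, 10, 0], "jaw": 0.3}, {"linear": [0.02, 0, -0.01], "dr": [0, 10, 0], "jaw": 0.3}, {"linear": [0, 0, 0], "dr": [0, 0, 0], "jaw": 0.3}]}}

```text
clock: 8.68
tcp_pos: [0.5376, -0.227, 0.223]
orientation: [0.227, -2.811, 0.064]
contact_force: [-0.2, 0.4, -0.8]
grip_width: 0.06
```

```bash
python3 - <<'E'
from h import *
from arm import *
st()
b,D=fit();print(b.cost);print(b.x)
for d in D[-4:]:
    p,R,_=fkp(b.x,d["q"]);print((p-d["p"])*1e3,np.degrees(Ro.from_matrix(R.T@Ro.from_rotvec(d["r"]).as_matrix()).magnitude()))
np.save("P.npy",b.x)
E
```

```text
t8.68 p [ 0.5376 -0.227   0.223 ] F [-0.1799  0.4018 -0.8382] w0.0600 q [0.1283 0.4818 0.117  1.5411 0.0891 1.414  1.945 ]
[[-0.936, -0.163, -0.311], [-0.149, 0.986, -0.07], [0.318, -0.019, -0.948]]
76.31582783838805
[ 0.0018 -0.0012  0.287   0.0444  0.004  -0.0083 -0.0146  0.0023  0.0044
 -0.0002  0.0028  0.0072  0.008   0.552   0.4762  0.3613  1.5366 -0.0024
  0.0055 -0.0277 -0.0277  0.0174]
[ 2.8999 -0.0746 -1.9133] 0.15409577435503055
[ 3.1404 -0.3986 -2.0945] 0.1614054808756974
[ 2.9846 -0.284  -0.2128] 0.2422316649397328
[ 0.5637  0.9573 -0.6623] 0.5045918026639237
```

```bash
cat > arm.py <<'E'
import numpy as np,json,os
from scipy.spatial.transform import Rotation as Ro
from scipy.optimize import least_squares
# generic: before joint i a translation (3) ; joint offsets; tool (3) + ty ; base tilt
def fkp(P,q):
    tr=P[:24].reshape(8,3);off=P[24:31];ty=P[31];bt=P[32:34]
    R=Ro.from_rotvec([bt[0],bt[1],0]).as_matrix();p=np.zeros(3);ax=[]
    for i in range(7):
        p=p+R@tr[i]
        e=np.array([0,0,-1.]) if i%2==0 else np.array([0,1.,0])
        ax.append((p.copy(),R@e))
        R=R@Ro.from_rotvec(e*(q[i]+off[i])).as_matrix()
    p=p+R@tr[7]
    R=R@Ro.from_rotvec([0,0,ty]).as_matrix()
    return p,R,ax
def load(): return [json.loads(l) for l in open("log.jsonl")]
P0=np.zeros(34);W=np.full(34,.02)
for i,v in((0,.35),(3,.55),(5,.47),(7,.35)): P0[i*3+2]=v;W[i*3+2]=.3
for i in(2,4,6): W[i*3+2]=.001
W[3*3]=W[4*3]=W[5*3]=W[6*3]=.06
P0[31]=1.54;W[24:31]=.004;W[24]=.1;W[31]=1;W[32:]=.004
def res(P,D,ref):
    r=[]
    for d in D:
        p,R,_=fkp(P,d["q"]); r+=list((p-d["p"])/.0015)
        r+=list(Ro.from_matrix(R.T@Ro.from_rotvec(d["r"]).as_matrix()).as_rotvec()/.003)
    return np.array(r+list((P-ref)/W))
def fit():
    D=load();return least_squares(res,P0,args=(D,P0),max_nfev=300),D
def report():
    b,D=fit();print(b.cost);print(b.x[:24].reshape(8,3));print(b.x[24:])
    for d in D:
        p,R,_=fkp(b.x,d["q"]);print((p-d["p"])*1e3,np.degrees(Ro.from_matrix(R.T@Ro.from_rotvec(d["r"]).as_matrix()).magnitude()))
    np.save("P.npy",b.x)
E
python3 - <<'E'
from arm import *
np.set_printoptions(precision=4,suppress=True)
report()
E
```

```text
1.1652753882257971
[[ 0.0006 -0.0008  0.2868]
 [-0.0006 -0.0141 -0.0003]
 [ 0.0004 -0.0141 -0.    ]
 [-0.0008 -0.0154  0.5415]
 [-0.0005 -0.0154  0.    ]
 [ 0.0002 -0.0011  0.4724]
 [-0.0013 -0.0011  0.    ]
 [-0.0005  0.0006  0.3594]]
[ 0.0009  0.      0.0001 -0.     -0.      0.     -0.      1.5698  0.
 -0.    ]
[-0.0617  0.029   0.0613] 0.004504980523770482
[ 0.0716 -0.0722 -0.0942] 0.0019222428750131258
[-0.0318 -0.058  -0.1059] 0.001376758425334913
[-0.0036 -0.0686 -0.0498] 0.0022624459695587454
[-0.0087 -0.0704 -0.0445] 0.0024612779489771724
[-0.0336  0.0642 -0.02  ] 0.0023137554954964384
[-0.0544  0.194   0.008 ] 0.0023091062777078905
[-0.024   0.164   0.0294] 0.0020244156870531066
[ 0.0642 -0.0527  0.0648] 0.0022066319381345676
[ 0.0837 -0.0992  0.0709] 0.0022413524903121132
[-0.0111 -0.0646  0.0093] 0.0014541748307527072
[0.006  0.0391 0.0723] 0.018224880043686272
```

```bash
cat > plan.py <<'E'
from arm import *
from h import *
P=np.load("P.npy")
LO=np.array([-2.96,-.34,-1.41,.24,-1.37,.17,-2.96]);HI=np.array([2.96,2.1,1.46,2.44,4.51,1.92,2.96])
def ik(p,R,q0,reg=.02):
    def f(q):
        a,B,_=fkp(P,q); return np.r_[(a-p)/.002,Ro.from_matrix(B.T@R).as_rotvec()/.01,(q-q0)*reg]
    s=least_squares(f,np.clip(q0,LO+1e-4,HI-1e-4),bounds=(LO,HI),max_nfev=60,method="trf")
    a,B,_=fkp(P,s.x); return s.x,np.linalg.norm(a-p),np.degrees(Ro.from_matrix(B.T@R).magnitude())
def turnerR(h,roll=0,pitch=0):
    return Ro.from_euler("ZYX",[h,pitch,roll],degrees=True).as_matrix()
BL=np.array([.119,0,-.067])
def tool(g,Rt,al,k):
    Rg=Rt@Ro.from_euler("x",al,degrees=True).as_matrix()@np.array([[1,0,0],[0,-1,0],[0,0,-1.]])
    if k: Rg=Rg@np.diag([-1,-1,1.])
    return np.array(g)+.019*Rg[:,2],Rg
def path(q,wps,verbose=False):
    """wps: list of (name,g,Rt-params(h,roll),al,k,n)"""
    out=[];bad=0;prev=None;
    for name,bc_or_g,isb,h,roll,al,k,n in wps:
        Rt=turnerR(h,roll); g=np.array(bc_or_g)-(Rt@BL if isb else 0)
        cur=(g,h,roll)
        steps=[cur] if prev is None else [None]*n
        for i in range(len(steps)):
            if prev is None: gg,Rr=g,Rt
            else:
                f=(i+1)/n; hh=prev[1]+(h-prev[1])*f; rr=prev[2]+(roll-prev[2])*f
                Rr=turnerR(hh,rr)
                if isb and prev[3]: gg=(prev[4]*(1-f)+np.array(bc_or_g)*f)-Rr@BL
                else: gg=prev[0]*(1-f)+g*f
            p,R=tool(gg,Rr,al,k)
            if prev is None:
                best=None
                for s in range(12):
                    rng=np.random.default_rng(s);qs=q if s==0 else np.clip(q+rng.normal(0,.6,7),LO,HI)
                    r=ik(p,R,qs)
                    c=r[1]*1e3+r[2]+ .3*np.abs(r[0]-q).sum()
                    if best is None or c<best[0]:best=(c,r)
                r=best[1]
            else: r=ik(p,R,q)
            jump=np.abs(r[0]-q).max(); q=r[0]; 
            if r[1]>.002 or r[2]>1: bad+=1
        ax=fkp(P,q)[2]; 
        out.append((name,r[1]*1e3,r[2],q,jump,[round(float(a[0][2]),2) for a in ax[3:]]))
        prev=(g,h,roll,isb,np.array(bc_or_g))
    return out,bad,q
E
cat > run1.py <<'E'
from plan import *
near=AX-.095*cs(YAW); q0=monitor.get_obs()["joints"]
G=[.514,-.3135,.076]
def mk(al,k,hf,rf,gx=.6,gy=.19,gz=.02):
    nb=near+[0,0,.0485]
    w=[("aboveG",[.514,-.3135,.16],0,-88.3,0,al,k,1),("G",G,0,-88.3,0,al,k,3),("lift",[.514,-.3,.18],0,-88.3,0,al,k,3),
    ("S0",nb-.12*cs(YAW)+[0,0,.06],1,-32.4,0,al,k,8),("S1",nb-.11*cs(YAW),1,-32.4,0,al,k,3),("S2",nb,1,-32.4,0,al,k,4),("L",nb+[0,0,.1],1,-32.4,0,al,k,3),
    ("F0",[gx,gy,gz+.08],1,hf,0,al,k,10)]
    n=8
    for i in range(1,n+1): w.append(("F%d"%i,[gx,gy,gz+.04],1,hf,rf*i/n,al,k,2))
    return w
if __name__=="__main__":
    for al,sg in((45,-1),(-45,1),(0,-1),(0,1)):
        for k in(0,1):
            for hf in range(-120,121,30):
                o,bad,_=path(q0,mk(al,k,hf,sg*(105 if al else 90)))
                bl=[x[0] for x in o if x[1]>2 or x[2]>1]
                print(al,k,hf,"bad",bad,bl,"jump %.2f"%max(x[4] for x in o[1:]),flush=True)
E
timeout 570 python3 run1.py
```

```text
45 0 -120 bad 22 ['S0', 'S1', 'S2', 'L', 'F8'] jump 0.33
45 0 -90 bad 25 ['S0', 'S1', 'S2', 'L', 'F7', 'F8'] jump 0.41
45 0 -60 bad 27 ['S0', 'S1', 'S2', 'L', 'F7', 'F8'] jump 0.33
45 0 -30 bad 30 ['S0', 'S1', 'S2', 'L', 'F7', 'F8'] jump 0.33
45 0 0 bad 44 ['S0', 'S1', 'S2', 'L', 'F0', 'F1', 'F2', 'F3', 'F4', 'F5', 'F6', 'F7', 'F8'] jump 0.33
45 0 30 bad 44 ['S0', 'S1', 'S2', 'L', 'F0', 'F1', 'F2', 'F3', 'F4', 'F5', 'F6', 'F7', 'F8'] jump 2.16
45 0 60 bad 44 ['S0', 'S1', 'S2', 'L', 'F0', 'F1', 'F2', 'F3', 'F4', 'F5', 'F6', 'F7', 'F8'] jump 0.33
45 0 90 bad 43 ['S0', 'S1', 'S2', 'L', 'F0', 'F1', 'F2', 'F3', 'F4', 'F5', 'F6', 'F7', 'F8'] jump 1.70
45 0 120 bad 38 ['S0', 'S1', 'S2', 'L', 'F0', 'F1', 'F2', 'F3', 'F4', 'F5'] jump 0.52
45 1 -120 bad 39 ['S0', 'S1', 'S2', 'L', 'F0', 'F1', 'F2', 'F3', 'F4', 'F5', 'F6', 'F7', 'F8'] jump 0.36
45 1 -90 bad 38 ['S0', 'S1', 'S2', 'L', 'F0', 'F1', 'F2', 'F3', 'F4', 'F5', 'F6', 'F7', 'F8'] jump 0.36
45 1 -60 bad 37 ['S0', 'S1', 'S2', 'L', 'F1', 'F2', 'F3', 'F4', 'F5', 'F6', 'F7', 'F8'] jump 0.51
45 1 -30 bad 40 ['S0', 'S1', 'S2', 'L', 'F1', 'F2', '
[... 2787 characters left out ...]
'F6', 'F7', 'F8'] jump 0.21
0 0 60 bad 44 ['S0', 'S1', 'S2', 'L', 'F0', 'F1', 'F2', 'F3', 'F4', 'F5', 'F6', 'F7', 'F8'] jump 0.24
0 0 90 bad 44 ['S0', 'S1', 'S2', 'L', 'F0', 'F1', 'F2', 'F3', 'F4', 'F5', 'F6', 'F7', 'F8'] jump 1.64
0 0 120 bad 44 ['S0', 'S1', 'S2', 'L', 'F0', 'F1', 'F2', 'F3', 'F4', 'F5', 'F6', 'F7', 'F8'] jump 0.20
0 1 -120 bad 0 [] jump 0.17
0 1 -90 bad 2 ['F8'] jump 0.35
0 1 -60 bad 8 ['F5', 'F6', 'F7', 'F8'] jump 0.56
0 1 -30 bad 9 ['F4', 'F5', 'F6', 'F7', 'F8'] jump 0.63
0 1 0 bad 0 [] jump 0.15
0 1 30 bad 0 [] jump 0.11
0 1 60 bad 5 ['F6', 'F7', 'F8'] jump 0.11
0 1 90 bad 8 ['F5', 'F6', 'F7', 'F8'] jump 0.14
0 1 120 bad 11 ['F3', 'F4', 'F5', 'F6', 'F7', 'F8'] jump 0.19
```

```bash
cat > run2.py <<'E'
from run1 import *
for al,k,hf,rf in((-45,0,15,105),(-45,1,15,105),(0,1,15,90)):
    o,bad,_=path(q0,mk(al,k,hf,rf))
    print(al,k,hf,bad)
    for x in o: print(x[0],"%.1f %.1f"%(x[1],x[2]),x[3].round(2),"j%.2f"%x[4],x[5])
E
python3 run2.py
```

```text
-45 0 15 0
aboveG 0.0 0.0 [ 0.14  0.87  0.31  1.28  0.08  1.74 -2.7 ] j4.64 [0.64, 0.64, 0.4, 0.4]
G 0.0 0.0 [ 0.14  0.96  0.3   1.3   0.06  1.62 -2.72] j0.04 [0.6, 0.6, 0.32, 0.32]
lift 0.0 0.0 [ 0.1   0.85  0.34  1.29  0.07  1.76 -2.69] j0.05 [0.65, 0.65, 0.42, 0.42]
S0 0.0 0.0 [-0.48  0.48  0.04  1.92  0.38  1.44 -2.76] j0.07 [0.77, 0.77, 0.42, 0.42]
S1 0.0 0.0 [-0.46  0.58  0.04  1.93  0.39  1.33 -2.79] j0.03 [0.74, 0.74, 0.36, 0.36]
S2 0.0 0.0 [-0.35  0.68  0.09  1.75  0.45  1.37 -2.64] j0.05 [0.71, 0.71, 0.36, 0.36]
L 0.0 0.0 [-0.37  0.55  0.12  1.71  0.44  1.52 -2.56] j0.05 [0.75, 0.75, 0.46, 0.46]
F0 0.0 0.0 [-0.75  0.5  -0.14  1.91  0.7   1.34 -2.58] j0.03 [0.76, 0.76, 0.41, 0.41]
F1 0.0 0.0 [-0.57  0.46 -0.21  1.98  0.65  1.11 -2.49] j0.11 [0.77, 0.77, 0.41, 0.41]
F2 0.0 0.0 [-0.39  0.38 -0.25  2.02  0.5   0.94 -2.27] j0.12 [0.79, 0.79, 0.44, 0.44]
F3 0.0 0.0 [-0.17  0.36 -0.31  2.03  0.29  0.8  -1.97] j0.16 [0.79, 0.79, 0.45, 0.45]
F4 0.0 0.0 [ 0.09  0.4  -0.42  2.03  0.04  0.74 -1.63] j0.17 [0.78, 0.78, 0.44, 0.44]
F5 0.0 0.0 [ 0.35  0.5  -0.55  2.   -0.15  0.76 -1.34] j0
[... 2334 characters left out ...]
.8, 0.51, 0.51]
F1 0.0 0.0 [ 0.18  0.39 -0.57  2.    0.01  0.79  1.48] j0.13 [0.78, 0.78, 0.46, 0.46]
F2 0.0 0.0 [ 0.39  0.47 -0.66  1.99 -0.16  0.8   1.73] j0.12 [0.77, 0.76, 0.44, 0.44]
F3 0.0 0.0 [ 0.56  0.58 -0.73  1.95 -0.27  0.85  1.92] j0.09 [0.73, 0.73, 0.4, 0.4]
F4 0.0 0.0 [ 0.68  0.72 -0.78  1.91 -0.34  0.92  2.07] j0.07 [0.69, 0.68, 0.35, 0.35]
F5 0.0 0.0 [ 0.75  0.87 -0.79  1.86 -0.4   1.01  2.18] j0.07 [0.63, 0.62, 0.29, 0.29]
F6 0.0 0.0 [ 0.8   1.02 -0.79  1.8  -0.45  1.11  2.27] j0.08 [0.56, 0.55, 0.22, 0.22]
F7 0.0 0.0 [ 0.81  1.17 -0.77  1.73 -0.5   1.22  2.35] j0.07 [0.49, 0.48, 0.14, 0.14]
F8 0.0 0.0 [ 0.81  1.31 -0.75  1.66 -0.54  1.33  2.41] j0.07 [0.41, 0.4, 0.06, 0.06]
```

```bash
python3 - <<'E'
from h import *
for p in((385,140),(400,150),(440,146),(480,125),(345,115),(390,150)):print(p,ray("top",*p,.0))
# toaster top near-left corner: top pic0 crop ~ (398,125)?; scene0 ~ (270,146)bottom, top front edge scene ~ (285,100)
print(tri((277,97),(400,128)), tri((231,88),(393,112)))
from plan import *
for q in([.13,.87,.32,1.28,.08,1.74,.45],[.14,.96,.3,1.31,.06,1.62,.42]):
    p,R,ax=fkp(P,np.array(q)); print([a[0].round(3) for a in ax],p)
E
python3 - <<'E'
import cv2
f=cv2.imread("pics/scene0.png");cv2.imwrite("pics/t1.png",cv2.resize(f[30:170,210:350],None,fx=5,fy=5,interpolation=2))
f=cv2.imread("pics/top0.png");cv2.imwrite("pics/t2.png",cv2.resize(f[50:170,360:500],None,fx=5,fy=5,interpolation=2))
E
```

```text
(385, 140) [ 0.8115 -0.3089  0.    ]
(400, 150) [ 0.7786 -0.3555  0.    ]
(440, 146) [ 0.7913 -0.4831  0.    ]
(480, 125) [ 0.8602 -0.6145  0.    ]
(345, 115) [ 0.8948 -0.1829  0.    ]
(390, 150) [ 0.7787 -0.3238  0.    ]
[ 0.814  -0.302   0.2157] [ 0.883  -0.2494  0.2584]
[array([ 0.001, -0.001,  0.287]), array([-0.002, -0.015,  0.287]), array([-0.003, -0.029,  0.286]), array([ 0.401, -0.097,  0.64 ]), array([ 0.397, -0.111,  0.644]), array([ 0.755, -0.303,  0.403]), array([ 0.755, -0.304,  0.403])] [ 0.5016 -0.3108  0.1482]
[array([ 0.001, -0.001,  0.287]), array([-0.002, -0.015,  0.287]), array([-0.004, -0.029,  0.286]), array([ 0.43 , -0.105,  0.601]), array([ 0.426, -0.119,  0.605]), array([ 0.753, -0.303,  0.318]), array([ 0.754, -0.304,  0.318])] [ 0.5007 -0.3111  0.0623]
```

```bash
cat >> plan.py <<'E'
def check(pt,Rt,N):
    o=monitor.get_obs();q=o["joints"];p=o["tcp_pos"];R=Ro.from_rotvec(o["orientation"]).as_matrix()
    dv=Ro.from_matrix(R.T@Rt).as_rotvec();ang=np.degrees(np.linalg.norm(dv));w=[0,0];mj=0
    for i in range(1,N+1):
        r=ik(p+(pt-p)*i/N,R@Ro.from_rotvec(dv*i/N).as_matrix(),q);mj=max(mj,(np.abs(r[0]-q)/np.array([2.39,2.39,3.14,3.14,3.14,3.14,3.14])).max()*8/.7);q=r[0];w=[max(w[0],r[1]*1e3),max(w[1],r[2])]
    print("check err mm %.1f deg %.1f; rot %.0f dist %.3f; maxspeedfrac %.2f"%(w[0],w[1],ang,np.linalg.norm(pt-p),mj),q.round(2))
def go(pt,Rt,N,jaw):
    pt=np.array(pt,float);check(pt,Rt,N);return plan(pt,Rt,N,jaw)
G=np.array([.514,-.3135,.076])
E
python3 - <<'E'
from plan import *
p,R=tool(G,turnerR(-88.3),-45,1)
print(p,R)
go(p-.16*R[:,2],R,14,.35)
E
```

```text
[ 0.5006 -0.3139  0.0626] [[-0.0297  0.7068 -0.7068]
 [ 0.9996  0.021  -0.021 ]
 [ 0.     -0.7071 -0.7071]]
check err mm 3.5 deg 2.4; rot 99 dist 0.123; maxspeedfrac 0.44 [ 0.03  1.05  0.59  0.93 -0.12  1.92  0.57]
t8.68 p [ 0.5376 -0.227   0.223 ] F [-0.1799  0.4018 -0.8382] w0.0600 q [0.1283 0.4818 0.117  1.5411 0.0891 1.414  1.945 ]
[[-0.936, -0.163, -0.311], [-0.149, 0.986, -0.07], [0.318, -0.019, -0.948]]
[{"linear": [-0.0053, -0.0067, 0.0019], "dr": [1.22, 1.79, 6.73], "jaw": 0.35}, {"linear": [-0.0061, -0.006, 0.0019], "dr": [1.22, 1.79, 6.73], "jaw": 0.35}, {"linear": [-0.0068, -0.0052, 0.0018], "dr": [1.22, 1.79, 6.73], "jaw": 0.35}, {"linear": [-0.0074, -0.0043, 0.0017], "dr": [1.22, 1.79, 6.73], "jaw": 0.35}, {"linear": [-0.0079, -0.0034, 0.0015], "dr": [1.22, 1.79, 6.73], "jaw": 0.35}, {"linear": [-0.0083, -0.0024, 0.0013], "dr": [1.22, 1.79, 6.73], "jaw": 0.35}, {"linear": [-0.0086, -0.0014, 0.0011], "dr": [1.22, 1.79, 6.73], "jaw": 0.35}, {"linear": [-0.0087, -0.0004, 0.0009], "dr": [1.22, 1.79, 6.73], "jaw": 0.35}, {"linear": [-0.0087, 0.0007, 0.0006], "dr": [1.22, 1.79, 6.73], "jaw": 0.35}, {"linear": [-0.0086, 0.0017, 0.0003], "dr": [1.22, 1.79, 6.73], "jaw": 0.35}, {"linear": [-0.0083, 0.0027, -0.0], "dr": [1.22, 1.79, 6.73], "jaw": 0.35}, {"linear": [-0.0079, 0.0037, -0.0003], "dr": [1.22, 1.79, 6.73], "jaw": 0.35}, {"linear": [-0.0074, 0.0045, -0.0007], "dr": [1.22, 1.79, 6.73], "jaw": 0.35}, {"linear": [-0.0068, 0.0054, -0.001], "dr": [1.22, 1.79, 6.73], "jaw": 0.35}]
```

```bash
python3 - <<'E'
from plan import *
p,R=tool(G,turnerR(-88.3),-45,1)
q=np.array([.13,.87,.32,1.28,.08,1.74,.45])
for d in(0,.03,.05,.07,.09,.11):
    print(d,ik(p-d*R[:,2],R,q))
go(p-.075*R[:,2]+[-.0,0,.03],R,12,.35)
E
```

```text
0 (array([0.1515, 0.9606, 0.2848, 1.3044, 0.0722, 1.6252, 0.4131]), np.float64(4.514059071823558e-08), np.float64(6.979000709598409e-06))
0.03 (array([0.1392, 0.9691, 0.3059, 1.2359, 0.0577, 1.6878, 0.4272]), np.float64(2.298215530218708e-08), np.float64(3.8143640686821944e-06))
0.05 (array([0.1383, 0.9751, 0.308 , 1.1865, 0.0551, 1.7315, 0.4303]), np.float64(8.172764597095812e-10), np.float64(3.534555807386162e-07))
0.07 (array([0.1381, 0.9829, 0.31  , 1.1344, 0.0527, 1.7762, 0.4334]), np.float64(1.3063012394293397e-09), np.float64(6.084891556230253e-07))
0.09 (array([0.1386, 0.9927, 0.3119, 1.0791, 0.0501, 1.8219, 0.4367]), np.float64(1.890759962758673e-09), np.float64(8.900435380628468e-07))
0.11 (array([0.1399, 1.0047, 0.3139, 1.0202, 0.0474, 1.869 , 0.4401]), np.float64(2.5840745838253645e-09), np.float64(1.2052138937209671e-06))
check err mm 0.0 deg 0.0; rot 99 dist 0.116; maxspeedfrac 0.49 [ 0.03  1.    0.55  1.12 -0.08  1.82  0.56]
t8.68 p [ 0.5376 -0.227   0.223 ] F [-0.1799  0.4018 -0.8382] w0.0600 q [0.1283 0.4818 0.117  1.5411 0.0891 1.414  1.945 ]
[[-0.936, -0.163, -0.31
[... 292 characters left out ...]
"linear": [-0.0055, -0.005, 0.0062], "dr": [1.42, 2.09, 7.85], "jaw": 0.35}, {"linear": [-0.0063, -0.0041, 0.0061], "dr": [1.42, 2.09, 7.85], "jaw": 0.35}, {"linear": [-0.007, -0.003, 0.006], "dr": [1.42, 2.09, 7.85], "jaw": 0.35}, {"linear": [-0.0076, -0.0019, 0.0058], "dr": [1.42, 2.09, 7.85], "jaw": 0.35}, {"linear": [-0.0079, -0.0007, 0.0055], "dr": [1.42, 2.09, 7.85], "jaw": 0.35}, {"linear": [-0.0081, 0.0006, 0.0052], "dr": [1.42, 2.09, 7.85], "jaw": 0.35}, {"linear": [-0.0082, 0.0018, 0.0049], "dr": [1.42, 2.09, 7.85], "jaw": 0.35}, {"linear": [-0.008, 0.0031, 0.0045], "dr": [1.42, 2.09, 7.85], "jaw": 0.35}, {"linear": [-0.0077, 0.0042, 0.0042], "dr": [1.42, 2.09, 7.85], "jaw": 0.35}]
```

{"api": "drive_tool", "payload": {"commands": [{"linear": [-0.002, -0.007, 0.006], "dr": [1.4, 2.1, 7.9], "jaw": 0.35}, {"linear": [-0.0035, -0.0065, 0.006], "dr": [1.4, 2.1, 7.9], "jaw": 0.35}, {"linear": [-0.0045, -0.006, 0.006], "dr": [1.4, 2.1, 7.9], "jaw": 0.35}, {"linear": [-0.0055, -0.005, 0.006], "dr": [1.4, 2.1, 7.9], "jaw": 0.35}, {"linear": [-0.0065, -0.004, 0.006], "dr": [1.4, 2.1, 7.9], "jaw": 0.35}, {"linear": [-0.007, -0.003, 0.006], "dr": [1.4, 2.1, 7.9], "jaw": 0.35}, {"linear": [-0.0075, -0.002, 0.006], "dr": [1.4, 2.1, 7.9], "jaw": 0.35}, {"linear": [-0.008, -0.0005, 0.0055], "dr": [1.4, 2.1, 7.9], "jaw": 0.35}]}}

```text
clock: 9.68
tcp_pos: [0.5478, -0.2905, 0.1704]
orientation: [-1.245, -2.287, 0.543]
contact_force: [0.2, -0.8, 0.5]
grip_width: 0.0558
```

```bash
python3 - <<'E'
from plan import *
p,R=tool(G,turnerR(-88.3),-45,1)
go(p-.075*R[:,2]+[-.0,0,.015],R,5,.35)
E
```

```text
check err mm 0.0 deg 0.0; rot 31 dist 0.046; maxspeedfrac 0.30 [ 0.03  1.01  0.54  1.12 -0.08  1.8   0.56]
t9.68 p [ 0.5478 -0.2905  0.1704] F [ 0.2116 -0.7586  0.4744] w0.0558 q [0.0037 0.7988 0.4225 1.3101 0.034  1.6223 0.9573]
[[-0.473, 0.665, -0.579], [0.854, 0.508, -0.114], [0.218, -0.548, -0.808]]
[{"linear": [-0.006, 0.0029, 0.0063], "dr": [1.52, 1.56, 5.77], "jaw": 0.35}, {"linear": [-0.0059, 0.0037, 0.006], "dr": [1.52, 1.56, 5.77], "jaw": 0.35}, {"linear": [-0.0056, 0.0044, 0.0058], "dr": [1.52, 1.56, 5.77], "jaw": 0.35}, {"linear": [-0.0053, 0.0051, 0.0055], "dr": [1.52, 1.56, 5.77], "jaw": 0.35}, {"linear": [-0.0049, 0.0058, 0.0052], "dr": [1.52, 1.56, 5.77], "jaw": 0.35}]
```

{"api": "drive_tool", "payload": {"commands": [{"linear": [-0.006, 0.003, 0.006], "dr": [1.6, 1.6, 6], "jaw": 0.35}, {"linear": [-0.006, 0.0035, 0.006], "dr": [1.6, 1.6, 6], "jaw": 0.35}, {"linear": [-0.0055, 0.0045, 0.006], "dr": [1.6, 1.6, 6], "jaw": 0.35}, {"linear": [-0.0055, 0.005, 0.0055], "dr": [1.6, 1.6, 6], "jaw": 0.35}, {"linear": [-0.005, 0.006, 0.005], "dr": [1.5, 1.5, 5.8], "jaw": 0.35}]}}

```text
clock: 10.3
tcp_pos: [0.5529, -0.3181, 0.1273]
orientation: [-1.783, -1.764, 0.736]
contact_force: [0.1, 0.4, 0.4]
grip_width: 0.0558
```

```bash
python3 - <<'E'
from plan import *
p,R=tool(G,turnerR(-88.3),-45,1)
go(p,R,5,.35)
f=viewer.grab_frame("scene"); crop("scene",f,300,60,450,210,4,"s9.png",[])
f=viewer.grab_frame("top"); crop("top",f,330,150,480,280,4,"s9t.png",[])
E
```

```text
check err mm 0.0 deg 0.0; rot 2 dist 0.083; maxspeedfrac 0.15 [ 0.02  1.01  0.53  1.32 -0.08  1.61  0.55]
t10.30 p [ 0.5529 -0.3181  0.1273] F [0.0502 0.3723 0.3656] w0.0558 q [ 0.04    1.0168  0.5536  1.1254 -0.0968  1.7857  0.5309]
[[0.003, 0.716, -0.698], [1.0, -0.015, -0.011], [-0.018, -0.698, -0.716]]
[{"linear": [0.001, 0.0015, 0.0166], "dr": [0.14, -0.12, -0.42], "jaw": 0.35}, {"linear": [0.0011, 0.0016, 0.0166], "dr": [0.14, -0.12, -0.42], "jaw": 0.35}, {"linear": [0.0011, 0.0016, 0.0166], "dr": [0.14, -0.12, -0.42], "jaw": 0.35}, {"linear": [0.0011, 0.0017, 0.0166], "dr": [0.14, -0.12, -0.42], "jaw": 0.35}, {"linear": [0.0011, 0.0017, 0.0165], "dr": [0.14, -0.12, -0.42], "jaw": 0.35}]
```

```bash
python3 - <<'E'
from plan import *
o=monitor.get_obs();p=o["tcp_pos"];R=Ro.from_rotvec(o["orientation"]).as_matrix()
for d in(0,.01,.02):
  for y in(-.028,.028):
    X=p-d*R[:,2]+y*R[:,1];print(d,y,proj("scene",X),proj("top",X))
print(tri((358,129.5),(402.5,212.5)))
print(proj("top",G),proj("scene",G))
E
```

```text
0 -0.028 [373.3768 138.0952] [399.83   222.6016]
0 0.028 [360.1377 144.0939] [396.9961 210.2217]
0.01 -0.028 [371.4416 135.6766] [400.2022 219.7986]
0.01 0.028 [358.2311 141.777 ] [397.3429 207.4585]
0.02 -0.028 [369.4946 133.2434] [400.5779 216.9693]
0.02 0.028 [356.3133 139.4465] [397.6928 204.6703]
[ 0.5705 -0.3208  0.1611]
[393.7581 231.2133] [375.7386 157.5121]
```

```bash
python3 - <<'E'
from plan import *
o=monitor.get_obs();p=o["tcp_pos"];R=Ro.from_rotvec(o["orientation"]).as_matrix()
pts=[p-d*R[:,2]+y*R[:,1] for d in(0,.02,.04,.08) for y in(-.028,0,.028)]
f=viewer.grab_frame("scene"); crop("scene",f,315,80,395,160,8,"s10.png",pts)
f=viewer.grab_frame("top"); crop("top",f,370,150,430,240,7,"s10t.png",pts)
E
```

{"api": "drive_tool", "payload": {"commands": [{"linear": [0.001, 0.0015, 0.0165], "dr": [0.15, -0.1, -0.4], "jaw": 0.35}, {"linear": [0.001, 0.0015, 0.0165], "dr": [0.15, -0.1, -0.4], "jaw": 0.35}, {"linear": [0.001, 0.0015, 0.0165], "dr": [0.15, -0.1, -0.4], "jaw": 0.35}, {"linear": [0.001, 0.0015, 0.0165], "dr": [0.15, -0.1, -0.4], "jaw": 0.35}, {"linear": [0.001, 0.0015, 0.0165], "dr": [0.15, -0.1, -0.4], "jaw": 0.35}]}}

```text
clock: 11.12
tcp_pos: [0.5028, -0.3135, 0.0664]
orientation: [-1.731, -1.818, 0.725]
contact_force: [0.3, 0.6, -0.3]
grip_width: 0.0553
```

```bash
python3 - <<'E'
from plan import *
o,R=st();p=o["tcp_pos"]
pts=[p-d*R[:,2]+y*R[:,1] for d in(0,.02,.04) for y in(-.028,0,.028)]
f=viewer.grab_frame("scene"); crop("scene",f,335,100,415,180,8,"s11.png",pts)
f=viewer.grab_frame("top"); crop("top",f,370,170,430,250,7,"s11t.png",pts)
E
```

```text
t11.12 p [ 0.5028 -0.3135  0.0664] F [ 0.2732  0.6002 -0.2662] w0.0553 q [ 0.0201  0.9967  0.5285  1.3235 -0.0808  1.5983  0.5657]
[[-0.046, 0.719, -0.693], [0.999, 0.038, -0.026], [0.008, -0.694, -0.72]]
```

{"api": "drive_tool", "payload": {"commands": [{"linear": [0.002, 0, 0.012], "dr": [0, 0, 0], "jaw": 0.35}, {"linear": [0.001, 0, 0.012], "dr": [0, 0, 0], "jaw": 0.35}, {"linear": [0, 0, 0.012], "dr": [0, 0, 0], "jaw": 0.35}]}}

```text
clock: 11.6
tcp_pos: [0.4765, -0.311, 0.0392]
orientation: [-1.731, -1.818, 0.725]
contact_force: [0.7, 0.2, 0.6]
grip_width: 0.0555
```

```bash
python3 - <<'E'
from plan import *
o,R=st();p=o["tcp_pos"]
pts=[p-d*R[:,2]+y*R[:,1] for d in(.04,) for y in(-.028,0,.028)]
f=viewer.grab_frame("scene"); crop("scene",f,335,100,415,180,8,"s12.png",pts)
f=viewer.grab_frame("top"); crop("top",f,370,170,430,250,7,"s12t.png",pts)
E
```

```text
t11.60 p [ 0.4765 -0.311   0.0392] F [0.7454 0.1898 0.5596] w0.0555 q [ 0.0153  0.9953  0.5224  1.4069 -0.082   1.5176  0.5633]
[[-0.046, 0.719, -0.693], [0.999, 0.039, -0.026], [0.008, -0.694, -0.72]]
```

{"api": "drive_tool", "payload": {"commands": [{"linear": [0, 0, 0], "dr": [0, 0, 0], "jaw": 0.6}, {"linear": [0, 0, 0], "dr": [0, 0, 0], "jaw": 1}, {"linear": [0, 0, 0], "dr": [0, 0, 0], "jaw": 1}, {"linear": [0, 0, 0], "dr": [0, 0, 0], "jaw": 1}], "force": 80}}

```text
clock: 12.2
tcp_pos: [0.476, -0.3109, 0.0389]
orientation: [-1.73, -1.816, 0.725]
contact_force: [-0.1, 0.7, -1.7]
grip_width: 0.0222
```

```bash
python3 - <<'E'
from plan import *
o,R=st();p=o["tcp_pos"]
f=viewer.grab_frame("scene"); crop("scene",f,335,100,415,180,8,"s13.png")
f=viewer.grab_frame("top"); crop("top",f,360,170,460,260,7,"s13t.png")
E
```

```text
t12.20 p [ 0.476  -0.3109  0.0389] F [-0.1094  0.7153 -1.6723] w0.0222 q [ 0.0159  0.9963  0.5221  1.4066 -0.0822  1.5186  0.5633]
[[-0.045, 0.718, -0.695], [0.999, 0.039, -0.025], [0.009, -0.695, -0.719]]
```

{"api": "drive_tool", "payload": {"commands": [{"linear": [0, -0.014, -0.0145], "dr": [0, 0, 0], "jaw": 1}, {"linear": [0, -0.021, -0.0215], "dr": [0, 0, 0], "jaw": 1}, {"linear": [0, -0.021, -0.0215], "dr": [0, 0, 0], "jaw": 1}, {"linear": [0, 0, 0], "dr": [0, 0, 0], "jaw": 1}]}}

```text
clock: 12.8
tcp_pos: [0.4764, -0.3122, 0.125]
orientation: [-1.732, -1.818, 0.724]
contact_force: [-0.4, -0.1, -1.5]
grip_width: 0.022
```

```bash
python3 - <<'E'
from plan import *
o,R=st();p=o["tcp_pos"]
f=viewer.grab_frame("scene"); crop("scene",f,330,80,430,180,7,"s14.png");cv2.imwrite("pics/raw14s.png",f[:,:,::-1])
f=viewer.grab_frame("top"); crop("top",f,360,190,460,270,7,"s14t.png");cv2.imwrite("pics/raw14t.png",f[:,:,::-1])
E
```

```text
t12.80 p [ 0.4764 -0.3122  0.125 ] F [-0.4456 -0.1373 -1.5025] w0.0220 q [ 0.001   0.8951  0.555   1.3891 -0.0459  1.6288  0.5865]
[[-0.045, 0.72, -0.693], [0.999, 0.038, -0.025], [0.008, -0.693, -0.721]]
```

```bash
cat >> plan.py <<'E'
RXK=lambda al,k:Ro.from_euler("x",al,degrees=True).as_matrix()@np.array([[1,0,0],[0,-1,0],[0,0,-1.]])@(np.diag([-1,-1,1.]) if k else np.eye(3))
def turner_from_tool(p,R,dv,al=-45,k=1):
    Rt=R@RXK(al,k).T; return p+R@np.array(dv),Rt
E
python3 - <<'E'
from plan import *
A=tri((386.5,123.3),(450.5,221.7));B=tri((396.7,125.5),(453,237));Cc=tri((390.5,141.5),(422,239.3))
print(A,B,Cc,np.linalg.norm(A-B),np.linalg.norm(B-Cc))
bc=(A+Cc)/2; print("bladec",bc)
o=monitor.get_obs();p=o["tcp_pos"];R=Ro.from_rotvec(o["orientation"]).as_matrix()
g,Rt=turner_from_tool(p,R,[0,0,0]); print(Rt,Ro.from_matrix(Rt).as_euler("ZYX",degrees=True))
print("implied g",bc-Rt@BL,"dv",R.T@(bc-Rt@BL-p))
E=tri((377,148.5),(381.7,233.3));print("handle rear end",E,"g",E+.049*Rt[:,0])
print(np.degrees(np.arcsin((B-Cc)[2]/.09)), "plane x",(B-Cc)/np.linalg.norm(B-Cc),"y",(A-B)/np.linalg.norm(A-B))
E
```

```text
[ 0.537  -0.4774  0.0882] [ 0.4973 -0.4818  0.0875] [ 0.4907 -0.3915  0.0894] 0.03996271277856576 0.09058419419413755
bladec [ 0.5138 -0.4344  0.0888]
[[ 0.045   0.9989 -0.0152]
 [-0.9989  0.0449 -0.0114]
 [-0.0107  0.0157  0.9998]] [-87.4194   0.613    0.9008]
implied g [ 0.5074 -0.3163  0.1571] dv [-0.0064 -0.0014 -0.0472]
handle rear end [ 0.5021 -0.2653  0.1572] g [ 0.5043 -0.3142  0.1567]
-1.2239362224413468 plane x [ 0.0727 -0.9971 -0.0212] y [0.9937 0.1105 0.0169]
```

```bash
python3 - <<'E'
from plan import *
f=cv2.imread("pics/raw14s.png")[:,:,::-1]; crop("scene",f,270,140,380,220,7,"c3.png",[[.694,-.193,.064],(AX-.095*cs(YAW)+[0,0,.068])])
f=cv2.imread("pics/scene0.png")[:,:,::-1]; crop("scene",f,190,220,350,370,5,"c4.png")
f=cv2.imread("pics/top0.png")[:,:,::-1]; crop("top",f,150,140,310,260,5,"c5.png")
E
python3 - <<'E'
from plan import *
s=lambda u,v,z:ray("scene",u,v,z)
c=[s(*p,.068) for p in((308.7,179.5),(333.7,176),(340.5,194.5),(312.7,199.7))];m=sum(c)/4;print("pale",m,[np.linalg.norm(c[i]-c[i-1]) for i in range(4)])
e=(c[1]-c[0]+c[2]-c[3]);f=c[0]-c[3]+c[1]-c[2];print([np.degrees(np.arctan2(x[1],x[0])) for x in(e,f)]);n=AX-.095*cs(YAW);print("near",n, (m-n)@cs(YAW),(m-n)@cs(YAW+90))
Q=[tri(a,b) for a,b in(((246,235),(260.5,156)),((327,250.5),(275.5,230.5)),((303,352),(186,249.5)),((207,327.5),(173,175)))]
for x in Q:print(x)
Q=np.array(Q);print("centre",Q.mean(0),"x len",np.linalg.norm(Q[0]-Q[1]),np.linalg.norm(Q[3]-Q[2]),"y",np.linalg.norm(Q[3]-Q[0]),np.linalg.norm(Q[2]-Q[1]))
d=Q[0]-Q[1]+Q[3]-Q[2];print("yaw",np.degrees(np.arctan2(d[1],d[0])))
# posts by scene: tops
for pt in((297,189.5),(347.5,166.5)): print(s(*pt,.098))
E
```

```text
pale [ 0.6137 -0.1347  0.068 ] [np.float64(0.08205468505461576), np.float64(0.07788638634102923), np.float64(0.07777972934059364), np.float64(0.08390838850963615)]
[np.float64(-142.72436223085808), np.float64(-53.95589050846028)]
near [ 0.6138 -0.1421  0.    ] -0.003985402784947744 0.006199400127657418
[0.7569 0.0849 0.0178]
[0.5245 0.0361 0.0195]
[0.4664 0.3073 0.0113]
[0.697  0.3549 0.0189]
centre [0.6112 0.1958 0.0169] x len 0.23745871801945115 0.2356589536314622 y 0.27660256788757437 0.2774366243115171
yaw 11.761582298910593
[ 0.669 -0.069  0.098]
[ 0.5728 -0.2169  0.098 ]
```

```bash
cat >> plan.py <<'E'
AX=np.array([.6952,-.1922,0]);YAW=-32.7
DV=np.array([-.004,-.002,-.0465])
GC=np.array([.611,.196,.006]);GY=11.8
def tool(g,Rt,al=-45,k=1):
    R=Rt@RXK(al,k); return np.array(g)-R@DV,R
def bt(bc,h,roll=0,pitch=0):
    Rt=turnerR(h,roll,pitch); return tool(np.array(bc)-Rt@BL,Rt)
def now():
    o=monitor.get_obs();R=Ro.from_rotvec(o["orientation"]).as_matrix();g,Rt=turner_from_tool(o["tcp_pos"],R,DV)
    e=Ro.from_matrix(Rt).as_euler("ZYX",degrees=True);print("blade",g+Rt@BL,"h/pitch/roll",e,"t",round(float(o["clock"]),2),"F",o["contact_force"].round(1)); return g+Rt@BL,e
E
cat > run3.py <<'E'
from plan import *
q0=monitor.get_obs()["joints"]
now()
near=AX-.106*cs(YAW)+[0,0,.0485]
def mk(hf,rf,lat=.06,H=.06):
    gb=GC+lat*cs(hf+90)
    w=[("cur",[.514,-.434,.0888],1,-87.4,0,-45,1,1),
    ("S0",near-.13*cs(YAW)+[0,0,.06],1,-32.7,0,-45,1,8),("S1",near-.12*cs(YAW),1,-32.7,0,-45,1,3),("S2",near,1,-32.7,0,-45,1,4),("L",near+[0,0,.08],1,-32.7,0,-45,1,3),
    ("F0",gb+[0,0,.08],1,hf,0,-45,1,10)]
    n=8
    for i in range(1,n+1): w.append(("F%d"%i,gb+[0,0,H],1,hf,rf*i/n,-45,1,2))
    w.append(("U",gb+[0,0,H+.08],1,hf,rf,-45,1,3))
    w.append(("B",gb+[0,0,H+.1],1,hf,0,-45,1,10))
    w.append(("R0",[.523,-.432,.12],1,-61.3,0,-45,1,12))
    w.append(("R1",[.523,-.432,.009],1,-61.3,0,-45,1,4))
    return w
for hf in(-10,0,12,25):
    o,bad,_=path(q0,mk(hf,110));print(hf,bad)
    if hf in(0,12):
      for x in o: print(x[0],"%.1f %.1f"%(x[1],x[2]),x[3].round(2),"j%.2f"%x[4],x[5])
E
python3 run3.py
```

```text
blade [ 0.5128 -0.4321  0.0887] h/pitch/roll [-87.4194   0.613    0.9008] t 12.9 F [ 0.5 -0.2 -1.7]
-10 0
0 0
cur 0.0 0.0 [-0.    0.91  0.56  1.38 -0.04  1.64  0.58] j0.01 [0.63, 0.63, 0.38, 0.38]
S0 0.0 0.0 [-0.71  0.5   0.31  2.01  0.28  1.33  0.45] j0.08 [0.76, 0.77, 0.4, 0.4]
S1 0.0 0.0 [-0.68  0.61  0.3   2.01  0.28  1.22  0.44] j0.04 [0.73, 0.74, 0.34, 0.34]
S2 0.0 0.0 [-0.53  0.71  0.34  1.82  0.33  1.24  0.59] j0.05 [0.7, 0.7, 0.34, 0.34]
L 0.0 0.0 [-0.55  0.59  0.37  1.79  0.35  1.38  0.64] j0.05 [0.74, 0.74, 0.42, 0.42]
F0 0.0 0.0 [-0.97  0.69  0.15  1.67  0.41  1.42  0.55] j0.03 [0.7, 0.71, 0.37, 0.37]
F1 0.0 0.0 [-0.86  0.59  0.1   1.79  0.36  1.18  0.6 ] j0.12 [0.74, 0.74, 0.4, 0.4]
F2 0.0 0.0 [-0.71  0.49  0.02  1.89  0.27  0.97  0.71] j0.10 [0.77, 0.77, 0.42, 0.42]
F3 0.0 0.0 [-0.51  0.42 -0.07  1.99  0.12  0.77  0.91] j0.12 [0.78, 0.78, 0.43, 0.43]
F4 0.0 0.0 [-0.24  0.42 -0.22  2.06 -0.12  0.61  1.23] j0.17 [0.78, 0.78, 0.41, 0.41]
F5 0.0 0.0 [ 0.11  0.49 -0.46  2.1  -0.39  0.51  1.61] j0.19 [0.76, 0.76, 0.38, 0.38]
F6 0.0 0.0 [ 0.4   0.63 -0.66  2.12 -0.63  0.48  1.
[... 1365 characters left out ...]
 [0.78, 0.78, 0.41, 0.41]
F5 0.0 0.0 [ 0.13  0.51 -0.42  2.04 -0.36  0.64  1.83] j0.16 [0.76, 0.75, 0.38, 0.38]
F6 0.0 0.0 [ 0.37  0.65 -0.57  2.02 -0.51  0.68  2.09] j0.12 [0.71, 0.71, 0.32, 0.32]
F7 0.0 0.0 [ 0.53  0.83 -0.66  1.98 -0.6   0.76  2.28] j0.09 [0.64, 0.64, 0.26, 0.26]
F8 0.0 0.0 [ 0.62  1.02 -0.7   1.92 -0.65  0.86  2.42] j0.10 [0.56, 0.55, 0.18, 0.18]
U 0.0 0.0 [ 0.65  0.88 -0.75  1.94 -0.68  0.94  2.34] j0.05 [0.62, 0.62, 0.26, 0.26]
B 0.0 0.0 [-0.73  0.51 -0.23  1.77  0.65  1.51  0.56] j0.19 [0.76, 0.76, 0.45, 0.45]
R0 0.0 0.0 [0.07 0.67 0.23 1.63 0.39 1.45 0.63] j0.09 [0.71, 0.72, 0.41, 0.41]
R1 0.0 0.0 [0.08 0.82 0.21 1.66 0.38 1.29 0.55] j0.04 [0.66, 0.66, 0.3, 0.3]
25 0
```

```bash
python3 - <<'E'
from plan import *
near=AX-.106*cs(YAW)+[0,0,.0485]
go(*bt(near-.13*cs(YAW)+[0,0,.07],YAW),14,1)
E
```

```text
check err mm 0.0 deg 0.0; rot 55 dist 0.304; maxspeedfrac 0.25 [-0.72  0.48  0.32  2.    0.28  1.35  0.46]
t12.90 p [ 0.4753 -0.311   0.1223] F [ 0.5404 -0.2192 -1.6699] w0.0218 q [ 0.0011  0.8983  0.5529  1.3915 -0.0468  1.6274  0.5864]
[[-0.045, 0.717, -0.696], [0.999, 0.04, -0.024], [0.011, -0.696, -0.718]]
[{"linear": [0.0208, -0.0057, 0.003], "dr": [0.08, -2.77, -2.76], "jaw": 1}, {"linear": [0.0211, -0.0047, 0.002], "dr": [0.08, -2.77, -2.76], "jaw": 1}, {"linear": [0.0214, -0.0037, 0.0009], "dr": [0.08, -2.77, -2.76], "jaw": 1}, {"linear": [0.0216, -0.0026, -0.0001], "dr": [0.08, -2.77, -2.76], "jaw": 1}, {"linear": [0.0217, -0.0016, -0.0011], "dr": [0.08, -2.77, -2.76], "jaw": 1}, {"linear": [0.0216, -0.0006, -0.0022], "dr": [0.08, -2.77, -2.76], "jaw": 1}, {"linear": [0.0215, 0.0005, -0.0032], "dr": [0.08, -2.77, -2.76], "jaw": 1}, {"linear": [0.0213, 0.0015, -0.0043], "dr": [0.08, -2.77, -2.76], "jaw": 1}, {"linear": [0.0209, 0.0025, -0.0053], "dr": [0.08, -2.77, -2.76], "jaw": 1}, {"linear": [0.0205, 0.0035, -0.0063], "dr": [0.08, -2.77, -2.76], "jaw": 1}, {"linear": [0.02, 0.0045, -0.0073], "dr": [0.08, -2.77, -2.76], "jaw": 1}, {"linear": [0.0194, 0.0054, -0.0082], "dr": [0.08, -2.77, -2.76], "jaw": 1}, {"linear": [0.0187, 0.0063, -0.0092], "dr": [0.08, -2.77, -2.76], "jaw": 1}, {"linear": [0.0179, 0.0072, -0.0101], "dr": [0.08, -2.77, -2.76], "jaw": 1}]
```

{"api": "drive_tool", "payload": {"commands": [{"linear": [0.021, -0.007, 0.001], "dr": [0.1, -2.8, -2.8], "jaw": 1}, {"linear": [0.021, -0.006, 0], "dr": [0.1, -2.8, -2.8], "jaw": 1}, {"linear": [0.0215, -0.004, 0], "dr": [0.1, -2.8, -2.8], "jaw": 1}, {"linear": [0.0215, -0.0025, 0], "dr": [0.1, -2.8, -2.8], "jaw": 1}, {"linear": [0.0215, -0.0015, -0.001], "dr": [0.1, -2.8, -2.8], "jaw": 1}, {"linear": [0.0215, -0.0005, -0.002], "dr": [0.1, -2.8, -2.8], "jaw": 1}, {"linear": [0.0215, 0.0005, -0.003], "dr": [0.1, -2.8, -2.8], "jaw": 1}, {"linear": [0.0215, 0.0015, -0.0045], "dr": [0.1, -2.8, -2.8], "jaw": 1}]}}

```text
clock: 13.9
tcp_pos: [0.4116, -0.143, 0.137]
orientation: [-1.192, -2.314, 0.956]
contact_force: [-0.3, -0.6, -1.3]
grip_width: 0.0219
```

```bash
python3 - <<'E'
from plan import *
now()
near=AX-.106*cs(YAW)+[0,0,.0485]
go(*bt(near-.13*cs(YAW)+[0,0,.06],YAW),6,1)
E
```

```text
blade [ 0.5077 -0.2252  0.1024] h/pitch/roll [-54.8461   0.789   -0.2955] t 13.9 F [-0.3 -0.6 -1.3]
check err mm 0.0 deg 0.0; rot 22 dist 0.124; maxspeedfrac 0.24 [-0.72  0.5   0.32  2.01  0.28  1.33  0.46]
t13.90 p [ 0.4116 -0.143   0.137 ] F [-0.2715 -0.5672 -1.2735] w0.0219 q [-0.4285  0.6317  0.4502  1.8364  0.1781  1.3916  0.5605]
[[-0.576, 0.57, -0.587], [0.818, 0.413, -0.401], [0.014, -0.711, -0.703]]
[{"linear": [0.0195, 0.0043, -0.0049], "dr": [-0.02, -2.71, -2.51], "jaw": 1}, {"linear": [0.0191, 0.0051, -0.0058], "dr": [-0.02, -2.71, -2.51], "jaw": 1}, {"linear": [0.0185, 0.0059, -0.0067], "dr": [-0.02, -2.71, -2.51], "jaw": 1}, {"linear": [0.0179, 0.0067, -0.0076], "dr": [-0.02, -2.71, -2.51], "jaw": 1}, {"linear": [0.0172, 0.0075, -0.0084], "dr": [-0.02, -2.71, -2.51], "jaw": 1}, {"linear": [0.0165, 0.0083, -0.0092], "dr": [-0.02, -2.71, -2.51], "jaw": 1}]
```

{"api": "drive_tool", "payload": {"commands": [{"linear": [0.0195, 0.0035, -0.0055], "dr": [0, -2.8, -2.6], "jaw": 1}, {"linear": [0.019, 0.0045, -0.0065], "dr": [0, -2.8, -2.6], "jaw": 1}, {"linear": [0.0185, 0.0055, -0.007], "dr": [0, -2.8, -2.6], "jaw": 1}, {"linear": [0.018, 0.0065, -0.008], "dr": [0, -2.8, -2.6], "jaw": 1}, {"linear": [0.017, 0.007, -0.009], "dr": [0, -2.8, -2.6], "jaw": 1}, {"linear": [0.0165, 0.008, -0.0095], "dr": [0, -2.8, -2.6], "jaw": 1}, {"linear": [0, 0, 0], "dr": [0, 0, 0], "jaw": 1}]}}

```text
clock: 14.78
tcp_pos: [0.3693, -0.0189, 0.1407]
orientation: [-0.714, -2.621, 1.095]
contact_force: [0.7, 0.4, -2.4]
grip_width: 0.0221
```

```bash
python3 - <<'E'
from plan import *
b,e=now()
near=AX-.106*cs(YAW)+[0,0,.0485]
Rt=turnerR(*[e[0],e[2],e[1]])
pts=[b+Rt@np.array([sx*.045,sy*.022,0]) for sx in(-1,1) for sy in(-1,1)]+[AX+[0,0,.064]]
f=viewer.grab_frame("scene"); crop("scene",f,270,120,390,230,6,"s15.png",pts);cv2.imwrite("pics/raw15s.png",f[:,:,::-1])
f=viewer.grab_frame("top"); crop("top",f,250,140,400,280,5,"s15t.png",pts);cv2.imwrite("pics/raw15t.png",f[:,:,::-1])
go(*bt(near-.115*cs(YAW),YAW),5,1)
E
```

```text
blade [ 0.4907 -0.0546  0.1067] h/pitch/roll [-30.6788   0.5072  -0.4715] t 14.78 F [ 0.7  0.4 -2.4]
check err mm 0.0 deg 0.0; rot 2 dist 0.064; maxspeedfrac 0.11 [-0.68  0.62  0.31  2.01  0.27  1.21  0.45]
t14.88 p [ 0.3699 -0.021   0.1412] F [-0.6323 -0.5583 -1.696 ] w0.0222 q [-0.7407  0.4975  0.3182  2.0254  0.2851  1.3269  0.4583]
[[-0.858, 0.356, -0.371], [0.514, 0.603, -0.609], [0.007, -0.713, -0.701]]
[{"linear": [-0.0045, 0.0085, 0.0084], "dr": [-0.1, 0.19, 0.3], "jaw": 1}, {"linear": [-0.0045, 0.0085, 0.0084], "dr": [-0.1, 0.19, 0.3], "jaw": 1}, {"linear": [-0.0045, 0.0085, 0.0084], "dr": [-0.1, 0.19, 0.3], "jaw": 1}, {"linear": [-0.0045, 0.0085, 0.0084], "dr": [-0.1, 0.19, 0.3], "jaw": 1}, {"linear": [-0.0045, 0.0085, 0.0084], "dr": [-0.1, 0.19, 0.3], "jaw": 1}]
```

```bash
python3 - <<'E'
from plan import *
t=lambda u,v,z:ray("top",u,v,z)
c=[t(*p,.068) for p in((316,195),(337.5,179.5),(354,200.3),(331.5,215.7))];m=sum(c)/4
print("cake",m,[np.linalg.norm(c[i]-c[i-1]) for i in range(4)])
e=c[1]-c[0]+c[2]-c[3];print(np.degrees(np.arctan2(e[1],e[0])))
ps=[t(*p,.098) for p in((311.3,178),(362.2,210.3),(394.2,161))]
for p in ps:print(p)
k=t(351,170.5,.064);print("knob",k)
A=[t(*p,.056) for p in((373,175.5),(394.7,189),(361,192.3),(383.3,206.5))]
for i,j in((0,1),(2,3)):d=A[j]-A[i];print(np.degrees(np.arctan2(d[1],d[0]))+90,np.linalg.norm(d))
print("right c",sum(A)/4)
mid=(ps[0]+ps[2])/2;print("axis from diag posts",mid)
d=ps[2]-ps[0];print(np.degrees(np.arctan2(d[1],d[0]))+45)
d=ps[1]-ps[0];print(np.degrees(np.arctan2(d[1],d[0]))+90)
print("cake in stand frame",(m-mid)@cs(YAW),(m-mid)@cs(YAW+90))
E
```

```text
cake [ 0.6154 -0.143   0.068 ] [np.float64(0.07688752075954268), np.float64(0.07963039902669489), np.float64(0.07932331513828365), np.float64(0.08132173965019039)]
-54.93210080256333
[ 0.6686 -0.0735  0.098 ]
[ 0.5729 -0.2202  0.098 ]
[ 0.7188 -0.3175  0.098 ]
knob [ 0.6983 -0.193   0.064 ]
-32.97007963150699 0.07650099903411788
-33.369458199502716 0.0786745036176413
right c [ 0.6375 -0.2737  0.056 ]
axis from diag posts [ 0.6937 -0.1955  0.098 ]
-33.38062861297594
-33.12512078815374
cake in stand frame -0.09429303268490573 0.001855560331411373
```

```bash
python3 - <<'E'
from plan import *
for a,b in(((349,240),(297.5,241)),((347,260),(277,247))): print(tri(a,b))
for z in(.0,.03):print(ray("top",297.5,243,z),ray("top",276.5,248,z))
AX=np.array([.694,-.1945,0]);YAW=-33.1
n=AX-.104*cs(YAW)+[0,0,.0485]; print(n, n-.1*cs(YAW), n-.145*cs(YAW))
go(*bt(n-.1*cs(YAW)+[0,0,.025],YAW,0,-1),4,1)
E
sed -i 's/^AX=np.array(\[.6952.*/AX=np.array([.694,-.1945,0]);YAW=-33.1/' plan.py
```

```text
[ 0.4895 -0.0312  0.0045]
[0.4709 0.0314 0.0021]
[ 0.4857 -0.0307  0.    ] [0.4706 0.0336 0.    ]
[ 0.4837 -0.0315  0.03  ] [0.469  0.0314 0.03  ]
[ 0.6069 -0.1377  0.0485] [ 0.5231 -0.0831  0.0485] [ 0.4854 -0.0585  0.0485]
check err mm 0.0 deg 0.0; rot 3 dist 0.054; maxspeedfrac 0.11 [-0.68  0.59  0.34  1.98  0.29  1.25  0.46]
t14.88 p [ 0.3699 -0.021   0.1412] F [-0.6323 -0.5583 -1.696 ] w0.0222 q [-0.7407  0.4975  0.3182  2.0254  0.2851  1.3269  0.4583]
[[-0.858, 0.356, -0.371], [0.514, 0.603, -0.609], [0.007, -0.713, -0.701]]
[{"linear": [-0.0097, 0.0064, 0.0067], "dr": [-0.13, 0.13, 0.63], "jaw": 1}, {"linear": [-0.0097, 0.0065, 0.0067], "dr": [-0.13, 0.13, 0.63], "jaw": 1}, {"linear": [-0.0096, 0.0065, 0.0067], "dr": [-0.13, 0.13, 0.63], "jaw": 1}, {"linear": [-0.0096, 0.0066, 0.0066], "dr": [-0.13, 0.13, 0.63], "jaw": 1}]
```

```bash
python3 - <<'E'
from h import *
f=cv2.imread("pics/scene0.png")[:,:,::-1]; crop("scene",f,320,190,400,320,5,"c6.png")
f=cv2.imread("pics/top0.png")[:,:,::-1]; crop("top",f,220,210,340,270,6,"c7.png")
E
```

{"api": "drive_tool", "payload": {"commands": [{"linear": [-0.0095, 0.0065, 0.0065], "dr": [-0.1, 0.1, 0.6], "jaw": 1}, {"linear": [-0.0095, 0.0065, 0.0065], "dr": [-0.1, 0.1, 0.6], "jaw": 1}, {"linear": [-0.0095, 0.0065, 0.0065], "dr": [-0.1, 0.1, 0.6], "jaw": 1}, {"linear": [-0.0095, 0.0065, 0.0065], "dr": [-0.1, 0.1, 0.6], "jaw": 1}, {"linear": [0, 0, 0], "dr": [0, 0, 0], "jaw": 1}]}}

```text
clock: 15.5
tcp_pos: [0.4048, -0.0465, 0.1013]
orientation: [-0.797, -2.608, 1.096]
contact_force: [-0.0, 0.2, -0.9]
grip_width: 0.0224
```

```bash
python3 - <<'E'
from plan import *
b,e=now()
Rt=turnerR(e[0],e[2],e[1])
n=AX-.104*cs(YAW)+[0,0,.0485]
go(*bt(n-.1*cs(YAW),YAW,0,-1),3,1)
E
```

```text
blade [ 0.5252 -0.0886  0.0711] h/pitch/roll [-33.4836  -1.2194  -0.2174] t 15.5 F [-0.   0.2 -0.9]
check err mm 0.0 deg 0.0; rot 0 dist 0.023; maxspeedfrac 0.05 [-0.67  0.63  0.33  1.99  0.28  1.21  0.45]
t15.50 p [ 0.4048 -0.0465  0.1013] F [-0.0278  0.1513 -0.8649] w0.0224 q [-0.6736  0.5998  0.3403  1.9793  0.2903  1.2477  0.4644]
[[-0.834, 0.401, -0.379], [0.552, 0.579, -0.6], [-0.021, -0.71, -0.704]]
[{"linear": [0.0017, 0.0058, 0.0046], "dr": [-0.07, -0.04, -0.14], "jaw": 1}, {"linear": [0.0016, 0.0058, 0.0046], "dr": [-0.07, -0.04, -0.14], "jaw": 1}, {"linear": [0.0016, 0.0058, 0.0046], "dr": [-0.07, -0.04, -0.14], "jaw": 1}]
```

{"api": "drive_tool", "payload": {"commands": [{"linear": [0.0015, 0.006, 0.0045], "dr": [-0.1, 0, -0.1], "jaw": 1}, {"linear": [0.0015, 0.006, 0.0045], "dr": [-0.1, 0, -0.1], "jaw": 1}, {"linear": [0.0015, 0.006, 0.0045], "dr": [-0.1, 0, -0.1], "jaw": 1}, {"linear": [0, 0, 0], "dr": [0, 0, 0], "jaw": 1}]}}

```text
clock: 16.0
tcp_pos: [0.4026, -0.0404, 0.0773]
orientation: [-0.788, -2.613, 1.087]
contact_force: [0.6, -0.8, -0.6]
grip_width: 0.0221
```

```bash
python3 - <<'E'
from plan import *
b,e=now()
Rt=turnerR(e[0],e[2],e[1])
pts=[b+Rt@np.array([sx*.045,sy*.022,0]) for sx in(-1,1) for sy in(-1,1)]
f=viewer.grab_frame("top"); crop("top",f,270,160,390,270,6,"s16t.png",pts)
f=viewer.grab_frame("scene"); crop("scene",f,270,150,390,250,6,"s16.png",pts)
n=AX-.104*cs(YAW)+[0,0,.0485]
go(*bt(n,YAW,0,-1),8,1)
E
```

```text
blade [ 0.5232 -0.0816  0.0467] h/pitch/roll [-33.1816  -0.9301   0.1157] t 16.0 F [ 0.6 -0.8 -0.6]
check err mm 0.0 deg 0.0; rot 0 dist 0.100; maxspeedfrac 0.08 [-0.55  0.72  0.36  1.82  0.32  1.23  0.58]
t16.10 p [ 0.4029 -0.0406  0.0778] F [-0.4651  0.3231 -2.1535] w0.0219 q [-0.6729  0.6351  0.327   1.9871  0.279   1.2042  0.4522]
[[-0.837, 0.398, -0.376], [0.548, 0.587, -0.597], [-0.017, -0.705, -0.709]]
[{"linear": [-0.0125, -0.0001, 0.0001], "dr": [0.02, -0.01, -0.01], "jaw": 1}, {"linear": [-0.0125, -0.0001, 0.0001], "dr": [0.02, -0.01, -0.01], "jaw": 1}, {"linear": [-0.0125, -0.0001, 0.0002], "dr": [0.02, -0.01, -0.01], "jaw": 1}, {"linear": [-0.0125, -0.0001, 0.0002], "dr": [0.02, -0.01, -0.01], "jaw": 1}, {"linear": [-0.0125, -0.0001, 0.0002], "dr": [0.02, -0.01, -0.01], "jaw": 1}, {"linear": [-0.0125, -0.0001, 0.0002], "dr": [0.02, -0.01, -0.01], "jaw": 1}, {"linear": [-0.0125, -0.0001, 0.0002], "dr": [0.02, -0.01, -0.01], "jaw": 1}, {"linear": [-0.0125, -0.0001, 0.0002], "dr": [0.02, -0.01, -0.01], "jaw": 1}]
```

{"api": "drive_tool", "payload": {"commands": [{"linear": [-0.0125, -0.0003, -0.0003], "dr": [0, 0, 0], "jaw": 1}, {"linear": [-0.0125, -0.0003, -0.0003], "dr": [0, 0, 0], "jaw": 1}, {"linear": [-0.0125, -0.0003, -0.0003], "dr": [0, 0, 0], "jaw": 1}, {"linear": [-0.0125, -0.0003, -0.0003], "dr": [0, 0, 0], "jaw": 1}]}}

```text
clock: 16.6
tcp_pos: [0.4481, -0.07, 0.0811]
orientation: [-0.79, -2.615, 1.086]
contact_force: [-0.5, -0.3, -0.8]
grip_width: 0.0222
```

```bash
python3 - <<'E'
from plan import *
b,e=now()
n=AX-.104*cs(YAW)+[0,0,.0485]
go(*bt(n,YAW,0,-1),4,1)
f=viewer.grab_frame("top"); crop("top",f,270,160,390,270,6,"s17t.png")
E
```

```text
blade [ 0.5688 -0.1112  0.0507] h/pitch/roll [-33.1923  -1.0316   0.1928] t 16.6 F [-0.5 -0.3 -0.8]
check err mm 0.0 deg 0.0; rot 0 dist 0.047; maxspeedfrac 0.07 [-0.55  0.72  0.36  1.82  0.32  1.23  0.58]
t16.60 p [ 0.4481 -0.07    0.0811] F [-0.5451 -0.2993 -0.8414] w0.0222 q [-0.6066  0.6718  0.35    1.9026  0.3053  1.2203  0.525 ]
[[-0.837, 0.399, -0.375], [0.547, 0.587, -0.597], [-0.018, -0.705, -0.709]]
[{"linear": [-0.0116, 0.0003, 0.0008], "dr": [0.05, -0.01, -0.02], "jaw": 1}, {"linear": [-0.0116, 0.0003, 0.0008], "dr": [0.05, -0.01, -0.02], "jaw": 1}, {"linear": [-0.0116, 0.0003, 0.0008], "dr": [0.05, -0.01, -0.02], "jaw": 1}, {"linear": [-0.0116, 0.0003, 0.0008], "dr": [0.05, -0.01, -0.02], "jaw": 1}]
```

{"api": "drive_tool", "payload": {"commands": [{"linear": [-0.0118, 0.0002, 0.0003], "dr": [0, 0, 0], "jaw": 1}, {"linear": [-0.0118, 0.0002, 0.0003], "dr": [0, 0, 0], "jaw": 1}, {"linear": [-0.0118, 0.0002, 0.0003], "dr": [0, 0, 0], "jaw": 1}, {"linear": [-0.0118, 0.0002, 0.0003], "dr": [0, 0, 0], "jaw": 1}]}}

```text
clock: 17.15
tcp_pos: [0.491, -0.0988, 0.0807]
orientation: [-0.791, -2.615, 1.087]
contact_force: [-0.2, 0.5, -2.0]
grip_width: 0.0222
```

```bash
python3 - <<'E'
from plan import *
b,e=now()
f=viewer.grab_frame("top"); crop("top",f,270,160,390,270,6,"s18t.png")
go(*bt(b+[0,0,.05],YAW,0,-1),6,1)
E
```

```text
blade [ 0.6117 -0.1401  0.0504] h/pitch/roll [-33.2207  -1.0933   0.2003] t 17.15 F [-0.2  0.5 -2. ]
check err mm 0.0 deg 0.0; rot 0 dist 0.050; maxspeedfrac 0.06 [-0.56  0.64  0.38  1.8   0.34  1.32  0.62]
t17.20 p [ 0.4922 -0.1     0.0809] F [ 1.2065 -1.9303 -1.6893] w0.0224 q [-0.5423  0.7178  0.3679  1.812   0.3232  1.2328  0.5915]
[[-0.836, 0.402, -0.374], [0.548, 0.585, -0.597], [-0.021, -0.704, -0.71]]
[{"linear": [0.0001, -0.0059, -0.006], "dr": [0.03, 0.0, -0.04], "jaw": 1}, {"linear": [0.0001, -0.0059, -0.0059], "dr": [0.03, 0.0, -0.04], "jaw": 1}, {"linear": [0.0001, -0.0059, -0.0059], "dr": [0.03, 0.0, -0.04], "jaw": 1}, {"linear": [0.0001, -0.0059, -0.0059], "dr": [0.03, 0.0, -0.04], "jaw": 1}, {"linear": [0.0001, -0.0059, -0.0059], "dr": [0.03, 0.0, -0.04], "jaw": 1}, {"linear": [0.0001, -0.0059, -0.0059], "dr": [0.03, 0.0, -0.04], "jaw": 1}]
```

{"api": "drive_tool", "payload": {"commands": [{"linear": [0.005, 0, 0], "dr": [0, 0, 0], "jaw": 1}, {"linear": [0.001, -0.002, -0.002], "dr": [0, 0, 0], "jaw": 1}, {"linear": [0, -0.003, -0.003], "dr": [0, 0, 0], "jaw": 1}, {"linear": [0, -0.004, -0.004], "dr": [0, 0, 0], "jaw": 1}, {"linear": [0, -0.005, -0.005], "dr": [0, 0, 0], "jaw": 1}]}}

```text
clock: 17.82
tcp_pos: [0.4854, -0.0955, 0.1013]
orientation: [-0.791, -2.614, 1.087]
contact_force: [0.9, -0.1, -2.2]
grip_width: 0.0221
```

```bash
python3 - <<'E'
from plan import *
b,e=now()
f=viewer.grab_frame("top"); crop("top",f,270,160,390,270,6,"s19t.png")
f=viewer.grab_frame("scene"); crop("scene",f,230,130,380,250,5,"s19.png")
E
```

```text
blade [ 0.6061 -0.1368  0.0709] h/pitch/roll [-33.2149  -1.0697   0.1664] t 17.82 F [ 0.9 -0.1 -2.2]
```

{"api": "drive_tool", "payload": {"commands": [{"linear": [0, -0.006, -0.006], "dr": [0, 0, 0], "jaw": 1}, {"linear": [0, -0.007, -0.007], "dr": [0, 0, 0], "jaw": 1}, {"linear": [0, -0.007, -0.007], "dr": [0, 0, 0], "jaw": 1}, {"linear": [0, -0.007, -0.007], "dr": [0, 0, 0], "jaw": 1}, {"linear": [0, -0.005, -0.005], "dr": [0, 0, 0], "jaw": 1}, {"linear": [0, -0.003, -0.003], "dr": [0, 0, 0], "jaw": 1}]}}

```text
clock: 18.68
tcp_pos: [0.4849, -0.0953, 0.1549]
orientation: [-0.793, -2.616, 1.086]
contact_force: [-0.7, 0.2, -2.5]
grip_width: 0.022
```

```bash
python3 - <<'E'
from plan import *
b,e=now()
f=viewer.grab_frame("top"); crop("top",f,270,140,390,260,5,"s20t.png")
tgt=GC+.06*cs(GY+90)+[0,0,.1]; print(tgt)
def blade_rows(bt0,h0,bt1,h1,N,prof=None):
    # rows with blade-centre straight interpolation
    rows=[];
    o=monitor.get_obs();p=o["tcp_pos"];R=Ro.from_rotvec(o["orientation"]).as_matrix()
    w=np.array(prof,float) if prof else np.ones(N); w=np.cumsum(w)/w.sum()
    for f in w:
        p1,R1=bt(bt0+(bt1-bt0)*f,h0+(h1-h0)*f,0,-1)
        l=R.T@(p1-p);d=np.degrees(Ro.from_matrix(R.T@R1).as_rotvec())
        rows.append((l.round(4).tolist(),d.round(1).tolist()));p,R=p1,R1
    for r in rows:print(r)
blade_rows(b,e[0],tgt,12,24,[.3,.6]+[1]*20+[.6,.3])
check(*bt(tgt,12,0,-1),24)
E
```

```text
blade [ 0.6056 -0.1367  0.1248] h/pitch/roll [-33.2595  -1.1472   0.2564] t 18.68 F [-0.7  0.2 -2.5]
[0.5987 0.2547 0.106 ]
([0.0028, 0.0023, -0.0022], [0.3, -0.3, -0.6])
([0.0053, 0.0047, -0.0041], [-0.0, -0.9, -0.9])
([0.0084, 0.0081, -0.0071], [-0.0, -1.5, -1.5])
([0.0079, 0.0083, -0.0073], [-0.0, -1.5, -1.5])
([0.0073, 0.0086, -0.0075], [-0.0, -1.5, -1.5])
([0.0067, 0.0088, -0.0077], [-0.0, -1.5, -1.5])
([0.0061, 0.009, -0.0079], [-0.0, -1.5, -1.5])
([0.0055, 0.0092, -0.0081], [-0.0, -1.5, -1.5])
([0.0049, 0.0093, -0.0082], [-0.0, -1.5, -1.5])
([0.0043, 0.0095, -0.0084], [-0.0, -1.5, -1.5])
([0.0037, 0.0096, -0.0085], [-0.0, -1.5, -1.5])
([0.0031, 0.0098, -0.0086], [-0.0, -1.5, -1.5])
([0.0024, 0.0099, -0.0087], [-0.0, -1.5, -1.5])
([0.0018, 0.01, -0.0088], [-0.0, -1.5, -1.5])
([0.0011, 0.01, -0.0088], [-0.0, -1.5, -1.5])
([0.0005, 0.0101, -0.0089], [-0.0, -1.5, -1.5])
([-0.0002, 0.0101, -0.0089], [-0.0, -1.5, -1.5])
([-0.0008, 0.0102, -0.0089], [-0.0, -1.5, -1.5])
([-0.0015, 0.0102, -0.0089], [-0.0, -1.5, -1.5])
([-0.0021, 0.0102, -0.0089], [-0.0, -1.5, -1.5])
([-0.0028, 0.0101, -0.0089], [-0.0, -1.5, -1.5])
([-0.0034, 0.0101, -0.0088], [-0.0, -1.5, -1.5])
([-0.0024, 0.006, -0.0052], [-0.0, -0.9, -0.9])
([-0.0013, 0.003, -0.0026], [-0.0, -0.4, -0.4])
check err mm 0.0 deg 0.0; rot 45 dist 0.294; maxspeedfrac 0.11 [-1.02  0.58  0.15  1.83  0.54  1.3   0.6 ]
```

{"api": "drive_tool", "payload": {"commands": [{"linear": [0.003, 0.0025, -0.002], "dr": [0.3, -0.3, -0.6], "jaw": 1}, {"linear": [0.0055, 0.0045, -0.004], "dr": [0, -0.9, -0.9], "jaw": 1}, {"linear": [0.0085, 0.008, -0.007], "dr": [0, -1.5, -1.5], "jaw": 1}, {"linear": [0.008, 0.0085, -0.0075], "dr": [0, -1.5, -1.5], "jaw": 1}, {"linear": [0.0075, 0.0085, -0.0075], "dr": [0, -1.5, -1.5], "jaw": 1}, {"linear": [0.0065, 0.009, -0.0075], "dr": [0, -1.5, -1.5], "jaw": 1}, {"linear": [0.006, 0.009, -0.008], "dr": [0, -1.5, -1.5], "jaw": 1}, {"linear": [0.0055, 0.009, -0.008], "dr": [0, -1.5, -1.5], "jaw": 1}]}}

```text
clock: 19.73
tcp_pos: [0.4736, 0.005, 0.1475]
orientation: [-0.435, -2.773, 1.161]
contact_force: [-0.6, -0.5, -2.3]
grip_width: 0.0219
```

{"api": "drive_tool", "payload": {"commands": [{"linear": [0.005, 0.0095, -0.008], "dr": [0, -1.5, -1.5], "jaw": 1}, {"linear": [0.0045, 0.0095, -0.0085], "dr": [0, -1.5, -1.5], "jaw": 1}, {"linear": [0.0035, 0.0095, -0.0085], "dr": [0, -1.5, -1.5], "jaw": 1}, {"linear": [0.003, 0.01, -0.0085], "dr": [0, -1.5, -1.5], "jaw": 1}, {"linear": [0.0025, 0.01, -0.0085], "dr": [0, -1.5, -1.5], "jaw": 1}, {"linear": [0.002, 0.01, -0.009], "dr": [0, -1.5, -1.5], "jaw": 1}, {"linear": [0.001, 0.01, -0.009], "dr": [0, -1.5, -1.5], "jaw": 1}, {"linear": [0.0005, 0.01, -0.009], "dr": [0, -1.5, -1.5], "jaw": 1}]}}

```text
clock: 20.72
tcp_pos: [0.469, 0.1196, 0.1392]
orientation: [-0.01, 2.882, -1.21]
contact_force: [0.9, -0.6, -1.8]
grip_width: 0.022
```

```bash
cat >> plan.py <<'E'
def blade_rows(bt0,e0,bt1,e1,N,prof=None):
    """e = (h,pitch,roll)"""
    o=monitor.get_obs();p=o["tcp_pos"];R=Ro.from_rotvec(o["orientation"]).as_matrix()
    e0=np.array(e0);e1=np.array(e1)
    w=np.array(prof,float) if prof else np.ones(N); w=np.cumsum(w)/w.sum();q=o["joints"]
    for f in w:
        e=e0+(e1-e0)*f
        p1,R1=bt(bt0+(np.array(bt1)-bt0)*f,e[0],e[2],e[1])
        r=ik(p1,R1,q);sp=(np.abs(r[0]-q)/np.array([2.39,2.39,3.14,3.14,3.14,3.14,3.14])).max()*8/.7;q=r[0]
        l=R.T@(p1-p);d=np.degrees(Ro.from_matrix(R.T@R1).as_rotvec())
        print(l.round(4).tolist(),d.round(1).tolist(),"" if r[1]<.001 and r[2]<.5 and sp<.9 else ("BAD",r[1],r[2],sp));p,R=p1,R1
    print(q.round(2))
E
python3 - <<'E'
from plan import *
b,e=now()
tgt=GC+.06*cs(GY+90)+[0,0,.1]; print(tgt)
blade_rows(b,e,tgt,[12,-1,0],8,[1]*6+[.6,.3])
E
```

```text
blade [0.592  0.1522 0.1077] h/pitch/roll [ 0.6742 -0.6863 -0.5512] t 20.73 F [ 0.9 -0.6 -1.8]
[0.5987 0.2547 0.106 ]
[-0.0021, 0.0082, -0.0078] [-0.1, -1.2, -1.1] 
[-0.0025, 0.0082, -0.0077] [-0.1, -1.2, -1.1] 
[-0.0029, 0.0082, -0.0077] [-0.1, -1.2, -1.1] 
[-0.0033, 0.0081, -0.0076] [-0.1, -1.2, -1.1] 
[-0.0038, 0.0081, -0.0075] [-0.1, -1.2, -1.1] 
[-0.0042, 0.0081, -0.0075] [-0.1, -1.2, -1.1] 
[-0.0027, 0.0048, -0.0044] [-0.1, -0.7, -0.7] 
[-0.0014, 0.0024, -0.0022] [-0.0, -0.4, -0.3] 
[-1.02  0.58  0.15  1.83  0.54  1.3   0.6 ]
```

{"api": "drive_tool", "payload": {"commands": [{"linear": [-0.002, 0.008, -0.008], "dr": [-0.1, -1.2, -1.2], "jaw": 1}, {"linear": [-0.0025, 0.008, -0.008], "dr": [-0.1, -1.2, -1.2], "jaw": 1}, {"linear": [-0.003, 0.008, -0.0075], "dr": [-0.1, -1.2, -1.2], "jaw": 1}, {"linear": [-0.0035, 0.008, -0.0075], "dr": [-0.1, -1.2, -1.2], "jaw": 1}, {"linear": [-0.004, 0.008, -0.0075], "dr": [-0.1, -1.2, -1.2], "jaw": 1}, {"linear": [-0.004, 0.008, -0.0075], "dr": [-0.1, -1.2, -1.2], "jaw": 1}, {"linear": [-0.003, 0.005, -0.0045], "dr": [0, -0.8, -0.8], "jaw": 1}, {"linear": [-0.0015, 0.0025, -0.002], "dr": [0, -0.4, -0.4], "jaw": 1}]}}

```text
clock: 21.72
tcp_pos: [0.4853, 0.2043, 0.1367]
orientation: [-0.323, 2.794, -1.157]
contact_force: [0.2, 0.6, -1.4]
grip_width: 0.022
```

```bash
python3 - <<'E'
from plan import *
b,e=now()
f=viewer.grab_frame("top"); crop("top",f,150,130,310,260,5,"s21t.png")
f=viewer.grab_frame("scene"); crop("scene",f,170,130,370,350,3,"s21.png")
tgt=GC+.06*cs(GY+90)+[0,0,.045]
blade_rows(b,e,tgt,[12,-1,12],6)
E
```

```text
blade [0.598  0.2636 0.1053] h/pitch/roll [13.4464 -0.6293 -0.063 ] t 21.73 F [ 0.2  0.6 -1.4]
[0.0004, 0.0059, 0.0086] [-2.0, 0.1, 0.2] 
[0.0005, 0.0056, 0.0089] [-2.0, 0.1, 0.2] 
[0.0005, 0.0053, 0.0091] [-2.0, 0.1, 0.2] 
[0.0005, 0.005, 0.0093] [-2.0, 0.1, 0.2] 
[0.0005, 0.0048, 0.0095] [-2.0, 0.1, 0.2] 
[0.0005, 0.0045, 0.0096] [-2.0, 0.1, 0.2] 
[-0.91  0.56  0.11  1.92  0.49  1.05  0.64]
```

```bash
python3 - <<'E'
from plan import *
b,e=now()
c=np.array([.599,.262,.006])
blade_rows(b,e,c+[0,0,.031],[12,-1,14],5)
E
```

```text
blade [0.598  0.2634 0.1053] h/pitch/roll [13.4197 -0.6274 -0.0571] t 21.82 F [ 0.6  0.5 -3. ]
[0.0002, 0.01, 0.0118] [-2.8, 0.1, 0.3] 
[0.0002, 0.0095, 0.0123] [-2.8, 0.1, 0.3] 
[0.0003, 0.009, 0.0127] [-2.8, 0.1, 0.3] 
[0.0003, 0.0085, 0.0131] [-2.8, 0.1, 0.3] 
[0.0003, 0.0079, 0.0135] [-2.8, 0.1, 0.3] 
[-0.89  0.57  0.1   1.93  0.48  1.    0.65]
```

{"api": "drive_tool", "payload": {"commands": [{"linear": [0, 0.006, 0.007], "dr": [-1.5, 0.1, 0.2], "jaw": 1}, {"linear": [0, 0.009, 0.011], "dr": [-2.5, 0.1, 0.3], "jaw": 1}, {"linear": [0, 0.009, 0.0125], "dr": [-2.8, 0.1, 0.3], "jaw": 1}, {"linear": [0, 0.009, 0.013], "dr": [-2.8, 0.1, 0.3], "jaw": 1}, {"linear": [0, 0.007, 0.011], "dr": [-2.8, 0.1, 0.3], "jaw": 1}, {"linear": [0, 0.004, 0.007], "dr": [-1.5, 0, 0], "jaw": 1}]}}

```text
clock: 22.58
tcp_pos: [0.488, 0.1952, 0.0576]
orientation: [-0.291, 2.948, -0.803]
contact_force: [-1.2, -0.6, -3.0]
grip_width: 0.0222
```

```bash
python3 - <<'E'
from plan import *
b,e=now()
f=viewer.grab_frame("scene"); crop("scene",f,190,200,350,350,4,"s22.png")
c=np.array([.599,.262,.006])
blade_rows(b,e,c+[0,0,.036],[12,-1,36],5)
E
```

```text
blade [0.6012 0.2578 0.0362] h/pitch/roll [11.5751 -1.1617 14.3997] t 22.57 F [-1.2 -0.6 -3. ]
[-0.0002, 0.0006, 0.0012] [-4.3, -0.1, -0.1] 
[0.0002, 0.0002, 0.002] [-4.3, -0.0, -0.1] 
[0.0002, 0.0003, 0.002] [-4.3, 0.0, -0.1] 
[0.0002, 0.0004, 0.002] [-4.3, 0.0, -0.1] 
[0.0002, 0.0005, 0.0021] [-4.3, 0.0, -0.1] 
[-0.58  0.45 -0.03  2.03  0.25  0.72  0.99]
```

{"api": "drive_tool", "payload": {"commands": [{"linear": [0, 0.0005, 0.0015], "dr": [-4.3, 0, 0], "jaw": 1}, {"linear": [0, 0, 0.0015], "dr": [-4.3, 0, 0], "jaw": 1}, {"linear": [0, 0, 0.0015], "dr": [-4.3, 0, 0], "jaw": 1}, {"linear": [0, 0, 0.002], "dr": [-4.3, 0, 0], "jaw": 1}, {"linear": [0, 0.0005, 0.002], "dr": [-4.3, 0, 0], "jaw": 1}]}}

```text
clock: 23.25
tcp_pos: [0.4877, 0.1933, 0.0483]
orientation: [-0.315, 3.083, -0.23]
contact_force: [-0.7, -0.1, -2.5]
grip_width: 0.0219
```

```bash
python3 - <<'E'
from plan import *
b,e=now()
f=viewer.grab_frame("scene"); crop("scene",f,190,200,350,350,4,"s23.png")
f=viewer.grab_frame("top"); crop("top",f,150,130,310,260,5,"s23t.png")
c=np.array([.599,.262,.006])
blade_rows(b,e,c+[0,0,.048],[12,-1,60],5)
E
```

```text
blade [0.5991 0.2621 0.0429] h/pitch/roll [11.7318 -1.0632 36.3719] t 23.25 F [-0.7 -0.1 -2.5]
[-0.0001, 0.0025, 0.0013] [-4.9, -0.0, -0.3] 
[-0.0001, -0.0002, 0.0015] [-4.7, 0.0, -0.1] 
[-0.0001, -0.0, 0.0015] [-4.7, 0.0, -0.1] 
[-0.0001, 0.0002, 0.0015] [-4.7, 0.0, -0.1] 
[-0.0, 0.0004, 0.0015] [-4.7, 0.0, -0.0] 
[-0.04  0.47 -0.34  2.06 -0.19  0.59  1.59]
```

{"api": "drive_tool", "payload": {"commands": [{"linear": [0, 0.001, 0.0015], "dr": [-4.7, 0, -0.1], "jaw": 1}, {"linear": [0, 0.0005, 0.0015], "dr": [-4.7, 0, -0.1], "jaw": 1}, {"linear": [0, 0.0005, 0.0015], "dr": [-4.7, 0, -0.1], "jaw": 1}, {"linear": [0, 0.0005, 0.0015], "dr": [-4.7, 0, 0], "jaw": 1}, {"linear": [0, 0.0005, 0.0015], "dr": [-4.7, 0, 0], "jaw": 1}]}}

```text
clock: 23.98
tcp_pos: [0.4855, 0.1992, 0.041]
orientation: [0.338, -3.082, -0.41]
contact_force: [-0.4, 0.6, -2.8]
grip_width: 0.0215
```

```bash
python3 - <<'E'
from plan import *
b,e=now()
f=viewer.grab_frame("scene"); crop("scene",f,190,200,350,350,4,"s24.png")
f=viewer.grab_frame("top"); crop("top",f,150,130,310,260,5,"s24t.png")
c=np.array([.599,.260,.006])
blade_rows(b,e,c+[0,0,.053],[12,-1,80],5)
E
```

```text
blade [0.5959 0.2687 0.0537] h/pitch/roll [12.4163 -0.832  60.0637] t 23.98 F [-0.4  0.6 -2.8]
[-0.0004, 0.0023, 0.0017] [-4.1, -0.1, -0.3] 
[-0.0002, -0.0012, 0.0017] [-4.0, -0.1, 0.1] 
[-0.0002, -0.0011, 0.0016] [-4.0, -0.1, 0.1] 
[-0.0002, -0.001, 0.0015] [-4.0, -0.1, 0.1] 
[-0.0002, -0.0009, 0.0015] [-4.0, -0.1, 0.1] 
[ 0.36  0.65 -0.6   2.03 -0.46  0.62  2.03]
```

```bash
python3 - <<'E'
from plan import *
b,e=now();L=cs(e[0]+90);X=cs(e[0])
f=lambda P:np.round([(P-b)@X,(P-b)@L,P[2]],4)
# low edge ends: scene front-right (258,286)?? crop-> (190+263/4.., )
# scene crop s24: cake corners: top (263,341)->(255.75,285.25); right(380,378)->(285,294.5); bottom(335,437)->(273.75,309.25); left(205,395)->(241.25,298.75)
S=dict(fr=(255.9,285.5),rr=(285,295),rl=(273.8,308.5),fl=(241.3,298))
# top crop: fl (222,298)/5 -> (194.4,189.6); fr (348,295)->(219.6,189); rl (243,437)->(198.6,217.4)
T=dict(fl=(194.4,189.8),fr=(219.4,189),rl=(198.8,217.2))
for k in T: print(k,tri(S[k],T[k]),f(tri(S[k],T[k])))
for k in("fr","rr"): print(k,[f(ray("scene",*S[k],z)) for z in(.012,.02,.03)])
print("fr top",[f(ray("top",*T["fr"],z)) for z in(.012,.02,.03)])
E
```

```text
blade [0.5969 0.2646 0.0524] h/pitch/roll [12.0595 -0.7208 59.9287] t 24.07 F [ 0.2 -1.1 -1.9]
fl [0.6415 0.274  0.0716] [ 0.0455 -0.0002  0.0716]
fr [0.6511 0.2098 0.0166] [ 0.0415 -0.0649  0.0166]
rl [0.5614 0.2606 0.0614] [-0.0356  0.0035  0.0614]
fr [array([ 0.0421, -0.0671,  0.012 ]), array([ 0.0397, -0.0633,  0.02  ]), array([ 0.0367, -0.0586,  0.03  ])]
rr [array([-0.0391, -0.0583,  0.012 ]), array([-0.0407, -0.0546,  0.02  ]), array([-0.0428, -0.05  ,  0.03  ])]
fr top [array([ 0.0433, -0.0641,  0.012 ]), array([ 0.0415, -0.0654,  0.02  ]), array([ 0.0393, -0.0669,  0.03  ])]
```

```bash
python3 - <<'E'
from plan import *
b,e=now();L=cs(12+90);X=cs(12)
b0=np.array([.5969,.2646,0])
F=b0-.058*L; np.save("F.npy",F)
def bc(th,s,dx): return F+[0,0,.006]+s*np.array([*(np.cos(np.radians(th))*L[:2]),np.sin(np.radians(th))])+dx*X
print("A",bc(41,.062,-.005)); blade_rows(b,e,bc(41,.062,-.005),[12,-1,41],4)
E
```

```text
blade [0.5969 0.2646 0.0524] h/pitch/roll [12.0595 -0.7208 59.9287] t 24.07 F [ 0.2 -1.1 -1.9]
A [0.5943 0.2526 0.0467]
[0.0013, -0.0029, -0.0029] [4.7, -0.1, -0.0] 
[0.0013, -0.0028, -0.0027] [4.7, -0.1, 0.0] 
[0.0013, -0.0027, -0.0024] [4.7, -0.1, 0.0] 
[0.0013, -0.0026, -0.0022] [4.7, -0.1, 0.0] 
[-0.47  0.42 -0.08  2.06  0.17  0.67  1.11]
```

{"api": "drive_tool", "payload": {"commands": [{"linear": [0.0013, -0.0029, -0.0029], "dr": [4.7, 0, 0], "jaw": 1}, {"linear": [0.0013, -0.0028, -0.0027], "dr": [4.7, 0, 0], "jaw": 1}, {"linear": [0.0013, -0.0027, -0.0024], "dr": [4.7, 0, 0], "jaw": 1}, {"linear": [0.0013, -0.0026, -0.0022], "dr": [4.7, 0, 0], "jaw": 1}]}}

```text
clock: 24.58
tcp_pos: [0.4837, 0.1833, 0.0493]
orientation: [-0.324, 3.1, -0.132]
contact_force: [-0.9, 0.6, -1.8]
grip_width: 0.0218
```

```bash
cat >> plan.py <<'E'
def bcF(th,s,dx,F,h=12):
    L=cs(h+90);X=cs(h);return F+[0,0,.006]+s*np.array([*(np.cos(np.radians(th))*L[:2]),np.sin(np.radians(th))])+dx*X
def seq(poses):
    """poses: list of (blade centre, (h,pitch,roll)) one per row"""
    o=monitor.get_obs();p=o["tcp_pos"];R=Ro.from_rotvec(o["orientation"]).as_matrix();q=o["joints"]
    for c,e in poses:
        p1,R1=bt(c,e[0],e[2],e[1]);r=ik(p1,R1,q);sp=(np.abs(r[0]-q)/np.array([2.39,2.39,3.14,3.14,3.14,3.14,3.14])).max()*8/.7;q=r[0]
        print((R.T@(p1-p)).round(4).tolist(),np.degrees(Ro.from_matrix(R.T@R1).as_rotvec()).round(1).tolist(),"" if r[1]<.001 and r[2]<.5 and sp<.9 else ("BAD",r[1],r[2],sp));p,R=p1,R1
    print(q.round(2))
E
python3 - <<'E'
from plan import *
b,e=now();F=np.load("F.npy");print("F rel lat",(b-F)@cs(102),"want",.062*np.cos(np.radians(41)))
f=viewer.grab_frame("scene"); crop("scene",f,190,200,350,350,4,"s25.png")
f=viewer.grab_frame("top"); crop("top",f,150,130,310,260,5,"s25t.png")
seq([(bcF(t,.062,-.005,F),(12,-1,t)) for t in(45,50,55,60,65,70)])
E
```

```text
blade [0.5947 0.253  0.0461] h/pitch/roll [11.9825 -0.7357 40.0532] t 24.57 F [-0.9  0.6 -1.8]
F rel lat 0.047103843350938375 want 0.04679199397381186
[0.0003, -0.0071, 0.0012] [-4.7, -0.3, 0.4] 
[-0.0001, -0.0039, 0.0003] [-5.0, 0.0, -0.0] 
[-0.0001, -0.0039, 0.0003] [-5.0, 0.0, 0.0] 
[-0.0001, -0.0039, 0.0003] [-5.0, -0.0, -0.0] 
[-0.0, -0.0039, 0.0003] [-5.0, 0.0, -0.0] 
[-0.0, -0.0039, 0.0003] [-5.0, 0.0, 0.0] 
[ 0.22  0.52 -0.45  2.05 -0.37  0.64  1.91]
```

```bash
python3 - <<'E'
from plan import *
b,e=now();L=cs(102);X=cs(12)
f=lambda P:np.round([(P-b)@X,(P-b)@L,P[2]],4)
S=dict(fr=(257,281.5),rr=(287.5,288.9),rl=(277.5,307.8),fl=(244.2,299.2))
T=dict(fl=(196.2,191),fr=(223.2,189.2),rr=(226.8,215.8),rl=(200.4,218.2))
D={k:tri(S[k],T[k]) for k in T}
for k in D: print(k,f(D[k]))
hi=(D["fl"]+D["rl"])/2;lo=(D["fr"]+D["rr"])/2
print(np.degrees(np.arctan2((hi-lo)[2],(hi-lo)@L)),np.linalg.norm(hi-lo))
E
```

```text
blade [0.5934 0.2572 0.0461] h/pitch/roll [12.3394 -0.7327 40.2681] t 24.68 F [-0.8  0.8 -1.9]
fl [0.0469 0.0036 0.0618]
fr [ 0.0453 -0.0695  0.0174]
rr [-0.0386 -0.0657  0.0202]
rl [-0.0363  0.0059  0.0602]
30.273754067141613 0.08382372059979502
```

```bash
python3 - <<'E'
from plan import *
b,e=now()
F=b-.0625*cs(102);F[2]=0;F-=((F-np.array([.594,.255,0]))@cs(12))*cs(12)  # keep x ref
np.save("F2.npy",F);print(F)
seq([(bcF(t,s,-.002,F),(12,-1,t)) for t,s in((36,.06),(32,.058))])
E
```

```text
blade [0.5934 0.2572 0.0461] h/pitch/roll [12.3394 -0.7327 40.2681] t 24.68 F [-0.8  0.8 -1.9]
[0.6065 0.1961 0.    ]
[0.0023, -0.0125, 0.0031] [4.3, -0.2, 0.4] 
[0.0001, 0.0015, 0.0012] [4.0, -0.0, 0.0] 
[-0.64  0.45  0.02  2.05  0.31  0.74  0.92]
```

```bash
python3 - <<'E'
from plan import *
b,e=now();F=np.load("F2.npy")
blade_rows(b,e,bcF(32,.058,-.002,F),[12,-1,32],4)
E
```

```text
blade [0.5934 0.2572 0.0461] h/pitch/roll [12.3394 -0.7327 40.2681] t 24.68 F [-0.8  0.8 -1.9]
[0.0006, -0.0029, 0.0011] [2.1, -0.1, 0.1] 
[0.0006, -0.0028, 0.0012] [2.1, -0.1, 0.1] 
[0.0006, -0.0027, 0.0013] [2.1, -0.1, 0.1] 
[0.0006, -0.0026, 0.0014] [2.1, -0.0, 0.1] 
[-0.64  0.45  0.02  2.05  0.31  0.74  0.92]
```

{"api": "drive_tool", "payload": {"commands": [{"linear": [0.0006, -0.003, 0.0011], "dr": [2.1, 0, 0.1], "jaw": 1}, {"linear": [0.0006, -0.003, 0.0012], "dr": [2.1, 0, 0.1], "jaw": 1}, {"linear": [0.0006, -0.003, 0.0013], "dr": [2.1, 0, 0.1], "jaw": 1}, {"linear": [0.0006, -0.003, 0.0014], "dr": [2.1, 0, 0.1], "jaw": 1}, {"linear": [0, 0, 0], "dr": [0, 0, 0], "jaw": 1}]}}

```text
clock: 25.3
tcp_pos: [0.4829, 0.1759, 0.0461]
orientation: [-0.323, 3.065, -0.355]
contact_force: [-0.6, 0.3, -2.2]
grip_width: 0.0219
```

```bash
python3 - <<'E'
from plan import *
b,e=now();F=np.load("F2.npy");print("lat",(b-F)@cs(102),"want",.058*np.cos(np.radians(32)))
f=viewer.grab_frame("scene"); crop("scene",f,190,200,350,350,4,"s26.png")
f=viewer.grab_frame("top"); crop("top",f,150,130,310,260,5,"s26t.png")
seq([(bcF(t,.058,-.002,F),(12,-1,t)) for t in(38,45,52,59,66,73,80,87)])
E
```

```text
blade [0.5941 0.2448 0.0367] h/pitch/roll [12.1376 -0.8702 31.6928] t 25.3 F [-0.6  0.3 -2.2]
lat 0.050199968496248415 want 0.04918678957707271
[0.0002, -0.0043, 0.0014] [-6.3, -0.1, 0.1] 
[-0.0001, -0.0051, 0.0008] [-7.0, 0.0, 0.0] 
[-0.0001, -0.0051, 0.0008] [-7.0, -0.0, -0.0] 
[-0.0001, -0.0051, 0.0008] [-7.0, -0.0, 0.0] 
[-0.0001, -0.0051, 0.0008] [-7.0, -0.0, -0.0] 
[-0.0, -0.0051, 0.0008] [-7.0, 0.0, -0.0] 
[-0.0, -0.0051, 0.0008] [-7.0, -0.0, 0.0] 
[-0.0, -0.0051, 0.0008] [-7.0, -0.0, 0.0] 
[ 0.52  0.72 -0.59  1.99 -0.5   0.76  2.22]
```

```bash
cat > cake.py <<'E'
from plan import *
def cake(S,T):
    b,e=now();L=cs(102);X=cs(12)
    f=lambda P:np.round([(P-b)@X,(P-b)@L,P[2]],4)
    D={k:tri(S[k],T[k]) for k in T}
    for k in D: print(k,f(D[k]))
    hi=(D["fl"]+D["rl"])/2;lo=(D["fr"]+D["rr"])/2
    print("tilt",np.degrees(np.arctan2((hi-lo)[2],(hi-lo)@L)),np.linalg.norm(hi-lo))
E
python3 - <<'E'
from cake import *
cake(dict(fr=(260,276.5),rr=(290,284.2),rl=(280,307),fl=(247,298.2)),dict(fl=(200.2,191),fr=(227.8,188.8),rr=(231.6,216),rl=(204,218.2)))
E
```

```text
blade [0.5945 0.244  0.037 ] h/pitch/roll [12.0601 -0.8925 31.7149] t 25.4 F [ 0.9  0.3 -1.5]
fl [0.0479 0.0074 0.0492]
fr [ 0.044  -0.0709  0.0196]
rr [-0.0401 -0.0667  0.0203]
rl [-0.0362  0.0109  0.0486]
tilt 20.356099408213495 0.08321323607037912
```

```bash
cat > rot.py <<'E'
from plan import *
import sys
def prep():
    b,e=now(); F=b-.0655*cs(102); F[2]=.006
    np.save("F3.npy",np.r_[F,e]); return F
def poses(F,D,r=.0717,a0=25.6,r0=31.7,up=.0):
    out=[]
    for d in D:
        a=np.radians(a0+d);out.append((F+r*np.cos(a)*cs(102)+np.array([0,0,r*np.sin(a)+up*min(1,d/20)]),(12,-1,r0+d)))
    return out
E
python3 - <<'E'
from rot import *
F=prep();print(F)
seq(poses(F,[5,10,15,20],up=.004))
E
```

```text
blade [0.5945 0.244  0.037 ] h/pitch/roll [12.0601 -0.8925 31.7149] t 25.4 F [ 0.9  0.3 -1.5]
[0.6081 0.1799 0.006 ]
[-0.0, -0.0049, -0.0013] [-5.0, -0.1, 0.1] 
[-0.0001, -0.0042, -0.0017] [-5.0, -0.0, 0.0] 
[-0.0001, -0.0041, -0.0017] [-5.0, 0.0, 0.0] 
[-0.0001, -0.004, -0.0017] [-5.0, -0.0, 0.0] 
[-0.2   0.41 -0.19  2.07 -0.06  0.63  1.46]
```

{"api": "drive_tool", "payload": {"commands": [{"linear": [0, -0.005, -0.0015], "dr": [-5, 0, 0.1], "jaw": 1}, {"linear": [0, -0.005, -0.0017], "dr": [-5, 0, 0], "jaw": 1}, {"linear": [0, -0.005, -0.0017], "dr": [-5, 0, 0], "jaw": 1}, {"linear": [0, -0.005, -0.0017], "dr": [-5, 0, 0], "jaw": 1}]}}

```text
clock: 25.9
tcp_pos: [0.4877, 0.1582, 0.0559]
orientation: [-0.335, 3.112, 0.205]
contact_force: [-0.1, 0.2, -2.3]
grip_width: 0.0219
```

```bash
python3 - <<'E'
from rot import *
b,e=now();F=np.load("F3.npy")[:3]
c,_=poses(F,[e[2]-31.7],up=.004)[0]; d=b-c;print("dev lat %.4f z %.4f x %.4f"%(d@cs(102),d[2],d@cs(12)))
f=viewer.grab_frame("scene"); crop("scene",f,190,200,350,350,4,"s27.png")
f=viewer.grab_frame("top"); crop("top",f,150,130,310,260,5,"s27t.png")
d=e[2]-31.7
seq(poses(F,[d+6,d+12,d+18,d+24],up=.004))
E
```

```text
blade [0.5982 0.2283 0.0632] h/pitch/roll [12.2161 -1.1022 52.4078] t 25.9 F [-0.1  0.2 -2.3]
dev lat -0.0001 z 0.0014 x 0.0004
[0.0005, 0.0002, 0.0005] [-6.2, 0.1, -0.3] 
[-0.0001, -0.0049, -0.0008] [-6.0, 0.0, -0.0] 
[-0.0001, -0.0049, -0.0008] [-6.0, -0.0, -0.0] 
[-0.0001, -0.0049, -0.0008] [-6.0, 0.0, 0.0] 
[ 0.34  0.56 -0.47  2.03 -0.47  0.72  2.08]
```

```bash
python3 - <<'E'
from plan import *
b,e=now();L=cs(102);X=cs(12)
f=lambda P:np.round([(P-b)@X,(P-b)@L,P[2]],4)
A=tri((249.2,283.7),(207.6,187.8));B=tri((260.3,274.5),(230.8,188.2));Cc=tri((282,293),(212.4,213.4))
print(f(A),f(B),f(Cc),np.degrees(np.arctan2((A-B)[2],(A-B)@L)),np.linalg.norm(A-B))
print((B-np.load("F3.npy")[:3])@L)
E
```

```text
blade [0.5998 0.2229 0.0624] h/pitch/roll [11.7325 -1.0329 52.2225] t 26.0 F [-0.5  0.1 -1.8]
[0.0475 0.0017 0.0717] [ 0.0452 -0.0577  0.0142] [-0.0323  0.0029  0.0621] 44.064810189698456 0.08267667781500704
-0.013925247844865922
```

```bash
python3 - <<'E'
from rot import *
b,e=now();F=b-.049*cs(102);F[2]=.006
r=np.hypot(.049,b[2]-.006);a=np.degrees(np.arctan2(b[2]-.006,.049));np.save("F4.npy",np.r_[F,r,a,e[2]])
seq(poses(F,[6,12,18,24],r,a,e[2],up=.003))
E
```

```text
blade [0.5998 0.2229 0.0624] h/pitch/roll [11.7325 -1.0329 52.2225] t 26.0 F [-0.5  0.1 -1.8]
[-0.0003, -0.0058, -0.0018] [-6.0, 0.1, -0.3] 
[-0.0001, -0.0052, -0.0017] [-6.0, 0.0, 0.0] 
[-0.0001, -0.0051, -0.0017] [-6.0, -0.0, 0.0] 
[-0.0001, -0.0052, -0.0011] [-6.0, 0.0, -0.0] 
[ 0.34  0.56 -0.46  2.02 -0.47  0.74  2.09]
```

{"api": "drive_tool", "payload": {"commands": [{"linear": [0, -0.006, -0.0018], "dr": [-6, 0, -0.2], "jaw": 1}, {"linear": [0, -0.0055, -0.0017], "dr": [-6, 0, 0], "jaw": 1}, {"linear": [0, -0.0055, -0.0017], "dr": [-6, 0, 0], "jaw": 1}, {"linear": [0, -0.0055, -0.0011], "dr": [-6, 0, 0], "jaw": 1}]}}

```text
clock: 26.5
tcp_pos: [0.4933, 0.1373, 0.0571]
orientation: [0.337, -2.967, -0.845]
contact_force: [-0.5, -0.2, -2.3]
grip_width: 0.0218
```

```bash
python3 - <<'E'
from rot import *
b,e=now();F=np.load("F4.npy");F,r,a,r0=F[:3],*F[3:]
c,_=poses(F,[e[2]-r0],r,a,r0,up=.003)[0]; d=b-c;print("dev lat %.4f z %.4f x %.4f"%(d@cs(102),d[2],d@cs(12)))
f=viewer.grab_frame("scene"); crop("scene",f,190,200,350,350,4,"s28.png")
f=viewer.grab_frame("top"); crop("top",f,150,130,310,260,5,"s28t.png")
d=e[2]-r0
seq(poses(F,[d+6,d+12,d+18,d+24],r,a,r0,up=.003))
E
```

```text
blade [0.6043 0.2022 0.0829] h/pitch/roll [12.611  -1.2823 76.6465] t 26.5 F [-0.5 -0.2 -2.3]
dev lat 0.0066 z 0.0023 x 0.0001
[0.0002, -0.0061, -0.0019] [-6.1, -0.0, 0.2] 
[-0.0, -0.0054, -0.0008] [-6.0, 0.0, -0.0] 
[-0.0, -0.0054, -0.0008] [-6.0, 0.0, 0.0] 
[0.0, -0.0054, -0.0008] [-6.0, -0.0, -0.0] 
[ 0.62  0.85 -0.55  1.9  -0.61  0.97  2.41]
```

{"api": "drive_tool", "payload": {"commands": [{"linear": [0, -0.0065, -0.0015], "dr": [-6, 0, 0.1], "jaw": 1}, {"linear": [0, -0.006, -0.001], "dr": [-6, 0, 0], "jaw": 1}, {"linear": [0, -0.006, -0.001], "dr": [-6, 0, 0], "jaw": 1}, {"linear": [0, -0.006, -0.001], "dr": [-5, 0, 0], "jaw": 1}]}}

```text
clock: 27.1
tcp_pos: [0.4982, 0.1188, 0.0438]
orientation: [0.318, -2.701, -1.388]
contact_force: [-0.3, 0.2, -1.4]
grip_width: 0.0218
```

```bash
python3 - <<'E'
from rot import *
b,e=now();
f=viewer.grab_frame("scene"); crop("scene",f,190,200,350,350,4,"s29.png")
f=viewer.grab_frame("top"); crop("top",f,150,130,310,260,5,"s29t.png")
seq([(b-.008*cs(102),(12,-1,e[2]+2)),(b-.016*cs(102),(12,-1,e[2]+4))])
E
```

```text
blade [0.6113 0.1727 0.0822] h/pitch/roll [12.9342 -0.9376 99.3057] t 27.1 F [-0.3  0.2 -1.4]
[-0.0002, -0.0009, -0.0031] [-2.0, -0.7, 0.2] 
[0.0, -0.0044, -0.0051] [-2.0, 0.0, 0.0] 
[ 0.64  0.88 -0.55  1.87 -0.61  1.01  2.43]
```

```bash
python3 - <<'E'
from plan import *
b,e=now()
seq([(b+[0,0,.02*i]+.003*i*cs(102),(e[0],e[1],e[2])) for i in range(1,6)])
c=[ray("top",*p,.018) for p in((150+413/5,130+290/5),(150+543/5,130+263/5),(150+568/5,130+388/5),(150+432/5,130+415/5))]
m=sum(c)/4;L=cs(101.8);X=cs(11.8);print(m,(m-GC)@X,(m-GC)@L,[np.linalg.norm(c[i]-c[i-1]).round(4) for i in range(4)]);print([(round((p-GC)@X,3),round((p-GC)@L,3)) for p in c])
E
```

```text
blade [0.6114 0.1706 0.0796] h/pitch/roll [12.7182 -0.7556 99.2593] t 27.2 F [-0.3 -0.1 -2.6]
[-0.0003, 0.018, -0.0092] [-0.0, 0.0, 0.0] 
[-0.0003, 0.018, -0.0092] [0.0, 0.0, 0.0] 
[-0.0003, 0.018, -0.0092] [0.0, 0.0, 0.0] 
[-0.0003, 0.018, -0.0092] [0.0, 0.0, 0.0] 
[-0.0003, 0.018, -0.0092] [0.0, 0.0, 0.0] 
[ 0.6   0.66 -0.59  1.91 -0.64  1.08  2.3 ]
[0.624  0.1217 0.018 ] -0.0025088408247027844 -0.07534633720927884 [np.float64(0.0789), np.float64(0.0817), np.float64(0.0798), np.float64(0.0846)]
[(np.float64(0.037), np.float64(-0.035)), (np.float64(0.037), np.float64(-0.117)), (np.float64(-0.043), np.float64(-0.117)), (np.float64(-0.042), np.float64(-0.032))]
```

{"api": "drive_tool", "payload": {"commands": [{"linear": [0, 0.014, -0.007], "dr": [0, 0, 0], "jaw": 1}, {"linear": [0, 0.018, -0.009], "dr": [0, 0, 0], "jaw": 1}, {"linear": [0, 0.018, -0.009], "dr": [0, 0, 0], "jaw": 1}, {"linear": [0, 0.018, -0.009], "dr": [0, 0, 0], "jaw": 1}, {"linear": [0, 0.018, -0.009], "dr": [0, 0, 0], "jaw": 1}, {"linear": [0, 0.018, -0.009], "dr": [0, 0, 0], "jaw": 1}]}}

```text
clock: 27.95
tcp_pos: [0.4884, 0.146, 0.17]
orientation: [0.339, -2.706, -1.365]
contact_force: [1.2, 0.3, -2.1]
grip_width: 0.0219
```

```bash
python3 - <<'E'
from plan import *
b,e=now()
f=viewer.grab_frame("scene"); crop("scene",f,190,130,350,350,3,"s30.png")
# next: roll back to 0 above at z ~.22 moving toward robot
tgt=np.array([.56,.10,.20])
blade_rows(b,e,tgt,[-10,-1,0],14)
E
```

```text
blade [0.6006 0.2021 0.2081] h/pitch/roll [13.7537 -1.0239 98.4243] t 27.95 F [ 1.2  0.3 -2.1]
[0.0065, -0.0045, -0.0067] [7.1, -1.2, 1.3] 
[0.0054, -0.0019, -0.0073] [7.1, -1.2, 1.2] 
[0.0053, -0.0022, -0.0071] [7.1, -1.0, 1.4] 
[0.0051, -0.0024, -0.0068] [7.1, -0.8, 1.5] 
[0.005, -0.0027, -0.0065] [7.1, -0.6, 1.6] 
[0.0048, -0.0029, -0.0061] [7.1, -0.4, 1.6] 
[0.0046, -0.003, -0.0057] [7.1, -0.2, 1.7] 
[0.0044, -0.0031, -0.0053] [7.1, -0.0, 1.7] 
[0.0042, -0.0031, -0.0049] [7.1, 0.2, 1.7] 
[0.0039, -0.0031, -0.0044] [7.1, 0.4, 1.7] 
[0.0037, -0.003, -0.004] [7.1, 0.6, 1.6] 
[0.0034, -0.0029, -0.0035] [7.1, 0.8, 1.5] 
[0.003, -0.0026, -0.0031] [7.1, 1.0, 1.4] 
[0.0027, -0.0023, -0.0027] [7.1, 1.1, 1.3] 
[-0.41  0.44 -0.42  1.83  0.56  1.64  0.36]
```

{"api": "drive_tool", "payload": {"commands": [{"linear": [0.0055, -0.0035, -0.007], "dr": [7, -1.2, 1.3], "jaw": 1}, {"linear": [0.0055, -0.002, -0.007], "dr": [7, -1.1, 1.3], "jaw": 1}, {"linear": [0.0055, -0.002, -0.007], "dr": [7, -1, 1.4], "jaw": 1}, {"linear": [0.005, -0.0025, -0.007], "dr": [7, -0.8, 1.5], "jaw": 1}, {"linear": [0.005, -0.0025, -0.0065], "dr": [7, -0.6, 1.6], "jaw": 1}, {"linear": [0.005, -0.003, -0.006], "dr": [7, -0.4, 1.6], "jaw": 1}, {"linear": [0.0045, -0.003, -0.0055], "dr": [7, -0.2, 1.7], "jaw": 1}, {"linear": [0.0045, -0.003, -0.0055], "dr": [7, 0, 1.7], "jaw": 1}]}}

```text
clock: 29.0
tcp_pos: [0.4476, 0.1055, 0.2178]
orientation: [-0.01, 3.102, -0.123]
contact_force: [-1.0, 0.9, -2.3]
grip_width: 0.0219
```

```bash
python3 - <<'E'
from plan import *
b,e=now()
blade_rows(b,e,np.array([.54,.0,.16]),[-20,-1,0],8)
blade_rows(b,e,np.array([.52,-.1,.16]),[-30,-1,0],10)
E
```

```text
blade [0.5703 0.1516 0.2179] h/pitch/roll [ 0.4398 -2.1133 40.4497] t 29.0 F [-1.   0.9 -2.3]
[0.006, -0.0126, 0.0038] [5.1, 0.5, 2.5] 
[0.0051, -0.012, 0.0049] [5.1, 0.7, 2.5] 
[0.0042, -0.0112, 0.006] [5.1, 0.9, 2.4] 
[0.0032, -0.0104, 0.0071] [5.1, 1.1, 2.3] 
[0.0023, -0.0094, 0.008] [5.1, 1.3, 2.2] 
[0.0013, -0.0083, 0.0088] [5.1, 1.5, 2.1] 
[0.0003, -0.0071, 0.0096] [5.1, 1.7, 1.9] 
[-0.0007, -0.0058, 0.0101] [5.1, 1.8, 1.8] 
[-0.28  0.45 -0.38  1.92  0.54  1.55  0.3 ]
[0.0076, -0.0179, 0.0035] [4.2, 0.5, 3.0] 
[0.0062, -0.0176, 0.0049] [4.1, 0.7, 3.0] 
[0.0048, -0.0171, 0.0062] [4.1, 0.9, 2.9] 
[0.0034, -0.0165, 0.0075] [4.1, 1.1, 2.8] 
[0.0019, -0.0157, 0.0087] [4.1, 1.3, 2.8] 
[0.0005, -0.0147, 0.0098] [4.1, 1.5, 2.7] 
[-0.001, -0.0137, 0.0108] [4.1, 1.7, 2.6] 
[-0.0025, -0.0125, 0.0117] [4.1, 1.8, 2.4] 
[-0.0039, -0.0112, 0.0124] [4.1, 2.0, 2.3] 
[-0.0054, -0.0098, 0.0129] [4.1, 2.2, 2.2] 
[-0.14  0.42 -0.33  1.96  0.53  1.52  0.32]
```

Take the second set (first 8 of 10 rows).

{"api": "drive_tool", "payload": {"commands": [{"linear": [0.0075, -0.018, 0.0035], "dr": [4.2, 0.5, 3], "jaw": 1}, {"linear": [0.006, -0.0175, 0.005], "dr": [4.1, 0.7, 3], "jaw": 1}, {"linear": [0.005, -0.017, 0.006], "dr": [4.1, 0.9, 2.9], "jaw": 1}, {"linear": [0.0035, -0.0165, 0.0075], "dr": [4.1, 1.1, 2.8], "jaw": 1}, {"linear": [0.002, -0.0155, 0.0085], "dr": [4.1, 1.3, 2.8], "jaw": 1}, {"linear": [0.0005, -0.0145, 0.01], "dr": [4.1, 1.5, 2.7], "jaw": 1}, {"linear": [-0.001, -0.0135, 0.011], "dr": [4.1, 1.7, 2.6], "jaw": 1}, {"linear": [-0.0025, -0.0125, 0.0115], "dr": [4.1, 1.8, 2.4], "jaw": 1}]}}

```text
clock: 30.0
tcp_pos: [0.3959, -0.0222, 0.2089]
orientation: [-0.607, -2.835, 0.966]
contact_force: [0.1, 0.4, -1.2]
grip_width: 0.022
```

```bash
python3 - <<'E'
from plan import *
b,e=now()
blade_rows(b,e,np.array([.523,-.4317,.10]),[-61.3,-1,0],16)
E
```

```text
blade [ 0.5241 -0.0385  0.1866] h/pitch/roll [-23.2813  -2.6622   7.9013] t 30.0 F [ 0.1  0.4 -1.2]
[-0.0081, -0.0105, 0.0146] [0.6, 1.5, 1.8] 
[-0.009, -0.0101, 0.0144] [0.6, 1.5, 1.8] 
[-0.01, -0.0096, 0.0142] [0.6, 1.6, 1.8] 
[-0.0109, -0.009, 0.014] [0.6, 1.6, 1.8] 
[-0.0118, -0.0085, 0.0138] [0.6, 1.6, 1.8] 
[-0.0126, -0.0079, 0.0135] [0.6, 1.6, 1.8] 
[-0.0135, -0.0073, 0.0132] [0.6, 1.6, 1.7] 
[-0.0143, -0.0067, 0.0128] [0.6, 1.6, 1.7] 
[-0.0151, -0.0061, 0.0125] [0.6, 1.6, 1.7] 
[-0.0158, -0.0055, 0.012] [0.6, 1.7, 1.7] 
[-0.0166, -0.0048, 0.0116] [0.6, 1.7, 1.7] 
[-0.0173, -0.0042, 0.0111] [0.6, 1.7, 1.7] 
[-0.018, -0.0035, 0.0106] [0.6, 1.7, 1.7] 
[-0.0186, -0.0029, 0.0101] [0.5, 1.7, 1.6] 
[-0.0192, -0.0022, 0.0095] [0.5, 1.7, 1.6] 
[-0.0198, -0.0015, 0.0089] [0.5, 1.7, 1.6] 
[ 0.26  0.68 -0.06  1.64  0.53  1.49  0.47]
```

{"api": "drive_tool", "payload": {"commands": [{"linear": [-0.008, -0.0105, 0.0145], "dr": [0.6, 1.5, 1.8], "jaw": 1}, {"linear": [-0.009, -0.01, 0.0145], "dr": [0.6, 1.5, 1.8], "jaw": 1}, {"linear": [-0.01, -0.0095, 0.014], "dr": [0.6, 1.6, 1.8], "jaw": 1}, {"linear": [-0.011, -0.009, 0.014], "dr": [0.6, 1.6, 1.8], "jaw": 1}, {"linear": [-0.012, -0.0085, 0.014], "dr": [0.6, 1.6, 1.8], "jaw": 1}, {"linear": [-0.0125, -0.008, 0.0135], "dr": [0.6, 1.6, 1.8], "jaw": 1}, {"linear": [-0.0135, -0.0075, 0.013], "dr": [0.6, 1.6, 1.7], "jaw": 1}, {"linear": [-0.0145, -0.0065, 0.013], "dr": [0.6, 1.6, 1.7], "jaw": 1}]}}

```text
clock: 31.0
tcp_pos: [0.4096, -0.1853, 0.1691]
orientation: [-1.029, -2.546, 0.971]
contact_force: [0.5, 0.3, -1.9]
grip_width: 0.022
```

```bash
python3 - <<'E'
from plan import *
b,e=now()
blade_rows(b,e,np.array([.523,-.4317,.08]),[-61.3,-.5,0],8)
E
```

```text
blade [ 0.5229 -0.2457  0.1429] h/pitch/roll [-43.287   -1.9798   4.023 ] t 31.0 F [ 0.5  0.3 -1.9]
[-0.0145, -0.0038, 0.0135] [0.6, 1.6, 1.6] 
[-0.0152, -0.0033, 0.0131] [0.6, 1.6, 1.6] 
[-0.0159, -0.0027, 0.0127] [0.6, 1.6, 1.5] 
[-0.0165, -0.0021, 0.0122] [0.6, 1.7, 1.5] 
[-0.0172, -0.0015, 0.0117] [0.5, 1.7, 1.5] 
[-0.0177, -0.0009, 0.0112] [0.5, 1.7, 1.5] 
[-0.0183, -0.0003, 0.0106] [0.5, 1.7, 1.5] 
[-0.0188, 0.0004, 0.01] [0.5, 1.7, 1.5] 
[ 0.27  0.71 -0.06  1.64  0.53  1.46  0.46]
```

{"api": "drive_tool", "payload": {"commands": [{"linear": [-0.0145, -0.0045, 0.013], "dr": [0.6, 1.6, 1.6], "jaw": 1}, {"linear": [-0.015, -0.004, 0.013], "dr": [0.6, 1.6, 1.6], "jaw": 1}, {"linear": [-0.016, -0.003, 0.0125], "dr": [0.6, 1.6, 1.5], "jaw": 1}, {"linear": [-0.0165, -0.002, 0.012], "dr": [0.6, 1.7, 1.5], "jaw": 1}, {"linear": [-0.017, -0.0015, 0.0115], "dr": [0.5, 1.7, 1.5], "jaw": 1}, {"linear": [-0.0175, -0.001, 0.011], "dr": [0.5, 1.7, 1.5], "jaw": 1}, {"linear": [-0.0185, -0.0005, 0.0105], "dr": [0.5, 1.7, 1.5], "jaw": 1}, {"linear": [-0.019, 0.0005, 0.01], "dr": [0.5, 1.7, 1.5], "jaw": 1}]}}

```text
clock: 32.0
tcp_pos: [0.4359, -0.3498, 0.1092]
orientation: [-1.345, -2.208, 0.928]
contact_force: [-0.1, 0.0, -1.5]
grip_width: 0.022
```

```bash
python3 - <<'E'
from plan import *
b,e=now();Rt=turnerR(e[0],e[2],e[1])
pts=[b+Rt@np.array([sx*.045,sy*.022,0]) for sx in(-1,1) for sy in(-1,1)]
f=viewer.grab_frame("top"); crop("top",f,350,180,480,280,6,"s31t.png",pts)
blade_rows(b,e,np.array([.523,-.4317,.04]),[-61.3,-.5,0],4)
E
```

```text
blade [ 0.5207 -0.4446  0.0774] h/pitch/roll [-62.4673  -0.4929  -0.2721] t 32.0 F [-0.1  0.  -1.5]
[0.0056, 0.0089, 0.0032] [-0.2, -0.3, -0.5] 
[0.0025, 0.0076, 0.0056] [-0.1, -0.2, -0.2] 
[0.0025, 0.0076, 0.0056] [-0.1, -0.2, -0.2] 
[0.0025, 0.0076, 0.0056] [-0.1, -0.2, -0.2] 
[ 0.26  0.76 -0.05  1.65  0.53  1.41  0.43]
```

{"api": "drive_tool", "payload": {"commands": [{"linear": [0.005, 0.0085, 0.0035], "dr": [-0.2, -0.3, -0.5], "jaw": 1}, {"linear": [0.003, 0.0075, 0.0055], "dr": [-0.1, -0.2, -0.3], "jaw": 1}, {"linear": [0.0025, 0.0075, 0.0055], "dr": [-0.1, -0.2, -0.2], "jaw": 1}, {"linear": [0.0025, 0.0075, 0.0055], "dr": [-0.1, -0.2, -0.2], "jaw": 1}, {"linear": [0, 0, 0], "dr": [0, 0, 0], "jaw": 1}]}}

```text
clock: 32.67
tcp_pos: [0.4358, -0.3364, 0.0682]
orientation: [-1.32, -2.233, 0.926]
contact_force: [-0.5, 0.1, -1.2]
grip_width: 0.022
```

```bash
python3 - <<'E'
from plan import *
b,e=now();Rt=turnerR(e[0],e[2],e[1])
pts=[b+Rt@np.array([sx*.045,sy*.022,0]) for sx in(-1,1) for sy in(-1,1)]
f=viewer.grab_frame("top"); crop("top",f,370,190,470,270,7,"s32t.png",pts)
f=viewer.grab_frame("scene"); crop("scene",f,330,110,430,190,7,"s32.png",pts)
blade_rows(b,e,np.array([.523,-.4317,.013]),[-61.3,-.5,0],4)
E
```

```text
blade [ 0.5229 -0.4289  0.036 ] h/pitch/roll [-61.0824  -0.2058   0.0899] t 32.67 F [-0.5  0.1 -1.2]
[0.0004, 0.0046, 0.0049] [0.1, 0.0, -0.0] 
[-0.0005, 0.004, 0.0043] [0.0, -0.0, 0.1] 
[-0.0005, 0.004, 0.0043] [0.0, -0.0, 0.1] 
[-0.0005, 0.004, 0.0043] [0.0, -0.0, 0.1] 
[ 0.26  0.8  -0.05  1.65  0.54  1.37  0.41]
```

{"api": "drive_tool", "payload": {"commands": [{"linear": [-0.0005, 0.0046, 0.0049], "dr": [0, 0, 0], "jaw": 1}, {"linear": [-0.0008, 0.004, 0.0043], "dr": [0, 0, 0], "jaw": 1}, {"linear": [-0.0008, 0.004, 0.0043], "dr": [0, 0, 0.1], "jaw": 1}, {"linear": [-0.0005, 0.003, 0.0032], "dr": [0, 0, 0.1], "jaw": 1}, {"linear": [0, 0, 0], "dr": [0, 0, 0], "jaw": 1}]}}

```text
clock: 33.4
tcp_pos: [0.4371, -0.3409, 0.0451]
orientation: [-1.329, -2.231, 0.928]
contact_force: [0.9, 0.7, -2.8]
grip_width: 0.0218
```

```bash
python3 - <<'E'
from plan import *
b,e=now()
E
```

```text
blade [ 0.524  -0.4339  0.0137] h/pitch/roll [-61.3355  -0.5242   0.1559] t 33.4 F [ 0.9  0.7 -2.8]
```

{"api": "drive_tool", "payload": {"commands": [{"linear": [0, 0.0015, 0.0015], "dr": [0, 0, 0], "jaw": 1}, {"linear": [0, 0.0015, 0.0015], "dr": [0, 0, 0], "jaw": 1}]}}

```text
clock: 33.65
tcp_pos: [0.4374, -0.341, 0.0409]
orientation: [-1.329, -2.231, 0.928]
contact_force: [0.3, -0.1, -1.7]
grip_width: 0.0218
```

{"api": "drive_tool", "payload": {"commands": [{"linear": [0, 0.001, 0.001], "dr": [0, 0, 0], "jaw": 1}]}}

```text
clock: 33.78
tcp_pos: [0.4375, -0.341, 0.0394]
orientation: [-1.329, -2.231, 0.928]
contact_force: [0.2, -0.7, -1.4]
grip_width: 0.0217
```

```bash
python3 -c "
from plan import *
from h import *
print(now()); 
from bench import monitor
o=monitor.get_obs();print(o['contact_force'],o['moment'],o['tcp_pos'])
import cv2
im=viewer.grab_frame('scene');cv2.imwrite('pics/z1.png',im[:,:,::-1])
im=viewer.grab_frame('top');cv2.imwrite('pics/z2.png',im[:,:,::-1])
"
```

```text
blade [ 0.5243 -0.434   0.008 ] h/pitch/roll [-61.335   -0.5504   0.1826] t 33.77 F [ 0.2 -0.7 -1.4]
(array([ 0.5243, -0.434 ,  0.008 ]), array([-61.335 ,  -0.5504,   0.1826]))
[ 0.2031 -0.7244 -1.3848] [ 0.6007 -0.8209  0.0393] [ 0.4375 -0.341   0.0394]
```

View pics/z1.png

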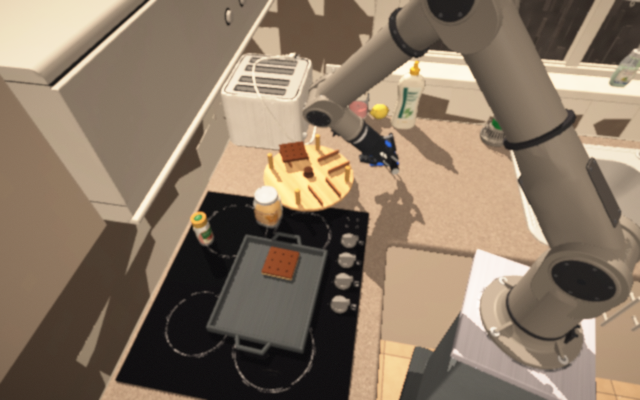

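View pics/z2.png

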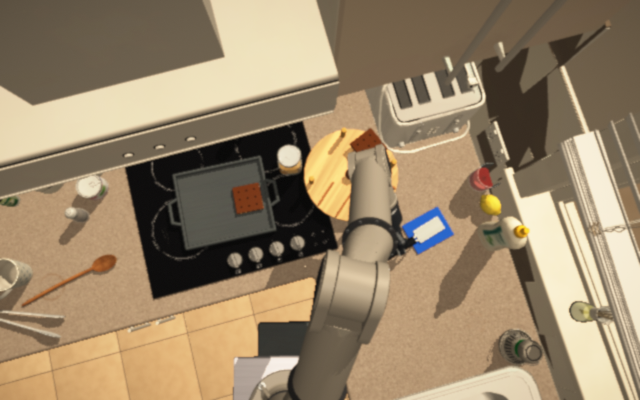

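The top view shows the blade centred on the blue pad near (428,230), and the oatcake dark side up inside the griddle at (248,198). The weight is coming off the wrist, so I release.

{"api": "drive_tool", "payload": {"commands": [{"linear": [0, 0.0007, 0.0007], "dr": [0, 0, 0], "jaw": 1}, {"linear": [0, 0, 0], "dr": [0, 0, 0], "jaw": 0.8}, {"linear": [0, 0, 0], "dr": [0, 0, 0], "jaw": 0.65}, {"linear": [0, 0, 0], "dr": [0, 0, 0], "jaw": 0.5}, {"linear": [0, 0, 0], "dr": [0, 0, 0], "jaw": 0.4}, {"linear": [0, 0, 0], "dr": [0, 0, 0], "jaw": 0.4}], "force": 20}}

```text
clock: 34.62
tcp_pos: [0.4377, -0.3415, 0.0393]
orientation: [-1.33, -2.231, 0.929]
contact_force: [0.8, 0.2, 0.4]
grip_width: 0.0515
```

{"api": "drive_tool", "payload": {"commands": [{"linear": [0, 0, -0.01], "dr": [0, 0, 0], "jaw": 0.4}, {"linear": [0, 0, -0.01], "dr": [0, 0, 0], "jaw": 0.4}, {"linear": [0, 0, -0.015], "dr": [0, 0, 0], "jaw": 0.4}, {"linear": [0, 0, -0.02], "dr": [0, 0, 0], "jaw": 0.4}]}}

```text
clock: 35.12
tcp_pos: [0.4729, -0.3216, 0.0805]
orientation: [-1.33, -2.23, 0.929]
contact_force: [-0.2, 0.0, -0.9]
grip_width: 0.0513
```

{"api": "drive_tool", "payload": {"commands": [{"linear": [0, 0, -0.02], "dr": [0, 0, 0], "jaw": 0.4}, {"linear": [0, 0, -0.02], "dr": [0, 0, 0], "jaw": 0.4}, {"linear": [0, -0.02, -0.02], "dr": [0, 0, 0], "jaw": 0.4}, {"linear": [0, -0.02, -0.02], "dr": [0, 0, 0], "jaw": 0.4}, {"linear": [0, -0.025, -0.025], "dr": [0, 0, 0], "jaw": 0.4}, {"linear": [0, -0.025, -0.025], "dr": [0, 0, 0], "jaw": 0.4}, {"linear": [0, -0.025, -0.025], "dr": [0, 0, 0], "jaw": 0.4}, {"linear": [0, -0.025, -0.025], "dr": [0, 0, 0], "jaw": 0.4}]}}

```text
clock: 36.12
tcp_pos: [0.5023, -0.2997, 0.318]
orientation: [-1.324, -2.24, 0.924]
contact_force: [0.6, 0.6, 0.6]
grip_width: 0.051
```

```bash
python3 -c "
from h import *
import cv2
im=viewer.grab_frame('scene');cv2.imwrite('pics/y1.png',cv2.resize(im[120:320,180:440,::-1],None,fx=3,fy=3,interpolation=2))
im=viewer.grab_frame('top');cv2.imwrite('pics/y2.png',cv2.resize(im[110:300,160:500,::-1],None,fx=2.3,fy=2.3,interpolation=2))
"
```

```text
(no output)
```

View pics/y1.png

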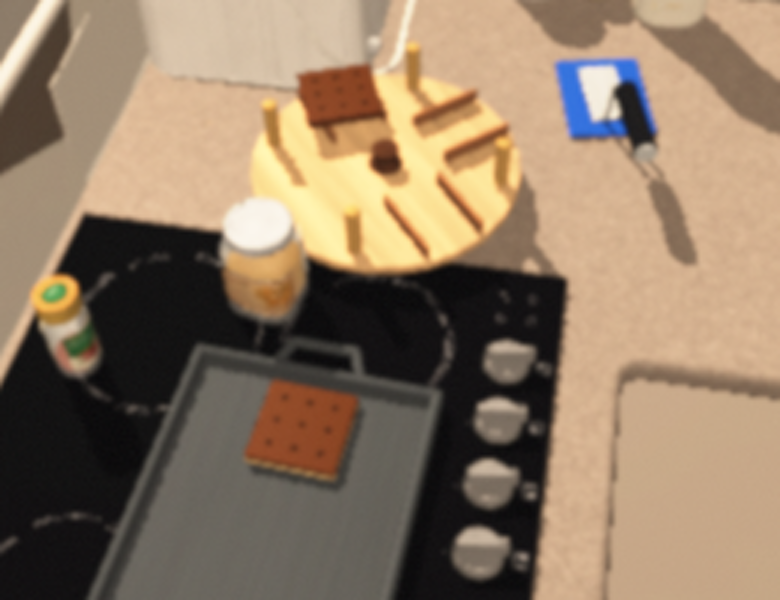

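View pics/y2.png

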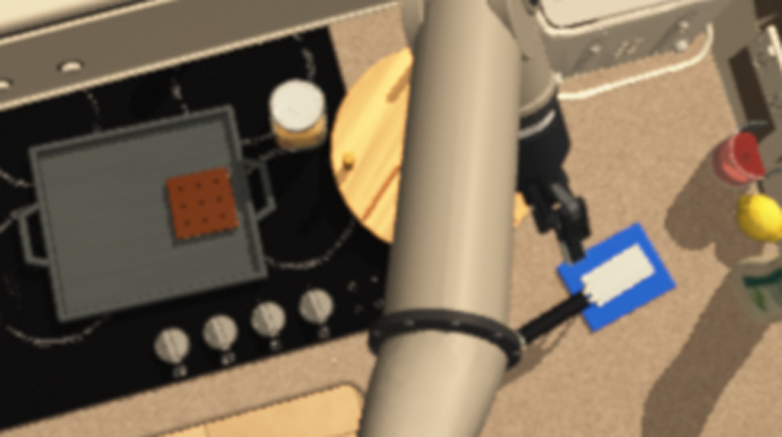

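The pictures show the turner flat on the pad, with its blade mid-pad at about (618,275) in the top crop. The pale oatcake lies flat in the griddle, dark side up, and the jar stands where it was. I check numerically where the brown oatcake sits and the deck angle.

```bash
grep -n "def \|^[A-Z]* *=" h.py plan.py | head -40; python3 -c "
from bench import viewer
import numpy as np
c=viewer.calibration('scene');K,R,t=[np.array(c[k],float) for k in 'KRt']
def P(u,v,z):
    u=u/3+180-1/3;v=v/3+120-1/3
    d=R.T@np.linalg.inv(K)@[u,v,1];o=-R.T@t
    return (o+d*(z-o[2])/d[2]).round(4)
z=.068
cs=[P(298,73,z),P(372,66,z),P(385,116,z),P(309,125,z)]
print(cs,np.mean(cs,0))
print('posts',[P(a,b,.098) for a,b in [(270,101),(413,45),(502,141),(351,208)]])
print('knob',P(385,147,.064))
print('griddle cake', [P(a,b,.03) for a,b in [(275,380),(358,391),(336,475),(247,460)]])
"
```

```text
h.py:5:C={n:viewer.calibration(n) for n in("scene","top")}
h.py:6:def ray(n,u,v,z):
h.py:9:def proj(n,X):
h.py:11:def tri(a,b):
h.py:19:def crop(n,f,x0,y0,x1,y1,s,name,pts=[]):
h.py:32:def log():
h.py:36:def st():
h.py:39:def plan(pt,Rt,N,jaw,gain=1.0,start=None):
h.py:48:def frame(y,z):
h.py:50:def cs(a): a=np.radians(a); return np.array([np.cos(a),np.sin(a),0])
h.py:51:AX=np.array([.694,-.193,0]); YAW=-32.4
h.py:52:def pol():
plan.py:3:P=np.load("P.npy")
plan.py:4:LO=np.array([-2.96,-.34,-1.41,.24,-1.37,.17,-2.96]);HI=np.array([2.96,2.1,1.46,2.44,4.51,1.92,2.96])
plan.py:5:def ik(p,R,q0,reg=.02):
plan.py:6:    def f(q):
plan.py:10:def turnerR(h,roll=0,pitch=0):
plan.py:12:BL=np.array([.119,0,-.067])
plan.py:13:def tool(g,Rt,al,k):
plan.py:17:def path(q,wps,verbose=False):
plan.py:47:def check(pt,Rt,N):
plan.py:53:def go(pt,Rt,N,jaw):
plan.py:55:G=np.array([.514,-.3135,.076])
plan.py:56:RXK=lambda al,k:Ro.from_euler("x",al,degrees=True).as_matrix()@np.array([[1,0,0],[0,-1,0],[0,0,-1.]])@(np.diag([-1,-1,1.]) if k else np.eye(3))
plan.py:57:def turner_from_tool(p,R,dv,al=-45,k=1):
pla
[... 156 characters left out ...]
tool(g,Rt,al=-45,k=1):
plan.py:64:def bt(bc,h,roll=0,pitch=0):
plan.py:66:def now():
plan.py:69:def blade_rows(bt0,e0,bt1,e1,N,prof=None):
plan.py:81:def bcF(th,s,dx,F,h=12):
plan.py:83:def seq(poses):
[array([ 0.8298, -0.2497,  0.068 ]), array([ 0.7603, -0.2946,  0.068 ]), array([ 0.7117, -0.2277,  0.068 ]), array([ 0.779 , -0.1814,  0.068 ])] [ 0.7702  -0.23835  0.068  ]
posts [array([ 0.8163, -0.1694,  0.098 ]), array([ 0.7187, -0.3137,  0.098 ]), array([ 0.574 , -0.2156,  0.098 ]), array([ 0.6708, -0.0704,  0.098 ])]
knob [ 0.693 -0.189  0.064]
griddle cake [array([0.6681, 0.0948, 0.03  ]), array([0.5937, 0.0734, 0.03  ]), array([0.5724, 0.1576, 0.03  ]), array([0.6493, 0.1773, 0.03  ])]
```

```bash
python3 -c "
from bench import job
print(job.hand_in())"
```

```text
the job is handed in; nothing more can be done
None
```

The job is done and handed in at about 36 s of the 72 s allowed.

I turned the stand about +90° by the left post, so the pale oatcake came to the near place. I then picked up the turner by its handle, scooped the oatcake, flipped it low over the griddle, and put the turner back on its rest.

My last checks, all from pictures before handing in:
- **Pale oatcake:** it lies flat inside the griddle rim with its dark side up.
- **Turner:** it lies flat in the middle of the blue rest. The gripper is open and well clear of everything.
- **Stand:** the posts sit within about 1° of the detent, so I take it as clicked in.
- **Brown oatcake:** it is still on its slats, but about 9 mm off the middle of its place, so it may have slid slightly.
- **Honey jar:** it looks untouched; I did not measure its position.

No check failed or disagreed, though `hand_in` gives no verdict.

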